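# Load an offcut into the angle drilling jig

## Robot

A 6-joint arm with a two-finger parallel gripper is mounted at the origin on a cart in front of the work surface, level with it; the furniture and walls round the work are solid. World frame = base frame: x ahead of the robot, y to its left, z up, the work surface at z = 0. Lengths are in m, angles in degrees, forces in N, time in s.
With the tool pointing down it reaches from about 0.4 to 0.825 m from the base axis. Payload 7 kg.
Tool frame: the origin (TCP) lies at the very end of the fingers, on their centre line; the grasp point (between the pads) lies r.pinch_z behind it (r.pinch_z is the distance from the TCP to the grasp point, in m); z points along the fingers, y is the direction in which the jaws open and shut (so a half turn about z gives the same grasp; the last joint's range is limited). The gripper opens to 88 mm and grips with 3 to 60 N. Pads are 19 mm wide; open, the fingers measure 130 mm over their backs; the gripper's body (78 mm by 193 mm) begins 47 mm behind the grasp point.
Start: joints at [93.512, 20.546, 0.682, 0, -70.136, -16.507], TCP at [0.152, 0.658, 0.227] pointing down, gripper open.
Joint ranges: [-176.03, 176.03], [-82.01, 121.73], [-58.28, 71.71], [-173.87, 95.51], [-174.79, -0.11], [-173.66, 173.66]. Speed limits (degrees/s): [136.94, 136.94, 172.46, 180, 180, 180].

## Interface

Orientations are given as [roll, pitch, yaw] about the fixed x, y, z axes, in that order (R = Rz(yaw) Ry(pitch) Rx(roll)).
In Python, from plant import r gives the robot as it stands. The module is installed in compiled form; this text tells all that it offers.
- The arm moves only by the tool servo_tool, never from a script. Its argument "steps" is a list of rows, each a list of 5 numbers: the finger opening in cm, from 0 to 8.76, then the shift along the tool's x, y, z in cm, then the turn about the tool's z in degrees. In form: [[fingers, x, y, z, spin], ...]. A call has 1 to 8 rows; each row shifts and turns the commanded pose from where the row before left it, along the tool's axes as they then stand; what a row does not reach is not made up. A row lasts 1/8 s, in which the tool goes at most 62.5 mm and 10.7 degrees, less where a joint would pass 70% of its speed; a pose out of reach is approached as far as the arm can. A call with a gripper value outside its range is refused whole. The fingers move at their own pace and stop on an object; "squeeze" is the grip in N (left out, the last holds). Time passes only in rows, so rows that do not move let the fingers close. It gives the time, the measured TCP pose, the force and the opening at its end, in the units of the state.
- r.get_state(): the state, without advancing time (a new reading comes with each control period).
- r.capture(name): name is "scene" or "top" or "wrist"; returns the picture (420x560x3 uint8, red, green, blue); there is no depth.
- r.calibration(name): a dict with "K" (3x3 intrinsics, pixels), "rvec" (rotation vector, rad) and "tvec" (3), from world to camera coordinates, as OpenCV has them; the wrist camera has in their place "tool_from_camera" (4x4, takes a point from camera to tool coordinates, whose origin is the TCP and whose axes are the flange's). Camera axes: x right, y down, z forward; pixel columns grow to the right and rows downward; lengths in m; the calibration is good to about 2 mm. A picture is of the moment at which its call begins: read the wrist's pose just before it. calibration takes no time and is no camera call.
- r.close_job(): hands the job in, once; it reports no verdict.
The state is a dict: "time_s": time; "joints": joint angles; "qd": joint speeds; "joint_torque": joint torques, N m; "tcp_pos": TCP position; "eef_rot": TCP orientation; "contact_force": force on the tool from outside, world axes, zero at the start; "moment": the same for the moment, N m; "gripper_width": finger opening in m.
Only numpy, scipy, OpenCV 4.12 (cv2) and the standard library are available. Lean on these libraries where they do the work, as an engineer would, in place of code of your own. Each camera call takes 0.05 s, during which the arm holds its last target.

## Task

Get the pine block ready for angled drilling: swing the cam lever of the sloping jig open, then set the block down flat on the bed, its length level along it, well up the slope from the low stops and a few millimetres clear of the end stop. Keeping it flat, slide it down the slope, one corner going in under the drill guide, until it rests against both low stops, then along them against the end stop, and swing the cam lever round as far as it goes to lock it there. Leave the other blocks, the bit case and the jar where they are.

Things in the scene. Friction and masses are not known exactly. Their poses are not given: they have to be found in the camera images.
- pine_block_mid (a point): Centre of the loose pine block to be loaded: a plain wooden bar with brown grain, 100 x 45 x 22 mm (x its length, y its width, z its thickness, up as it lies), about 60 g. It lies flat on the saw table left of the rip fence, on either side of the saw blade, at any yaw. Its two ends are alike: a half turn makes no difference.
- bed: Sloping plywood bed of the jig, fixed to the bench right of the rip fence; place and yaw vary. Origin: the datum corner on its face, 32 mm above the bench. x: up the slope, which rises 25 degrees away from the robot; y: level, to the left; z: square to the face, upward. Face: x -14 to 105, y -175 to 22 mm. Home, the block has its length along y and its centre at x 22.5, y -50, z 11 mm.
- low_stops (a point): Midway between the two low stops, on the bed's face (bed x 0, y -54 mm). They are steel buttons, 12 mm in diameter and 8 mm high, at bed y = -15 and -93 mm; their up-slope sides, against which the block's long side rests, lie at bed x = 0.
- end_stop (a point): End stop: middle of the foot of its face (bed x 16.5, y 0, z 0). An aluminium block 26 mm high at the bed's left end; its face lies at bed y = 0 and runs from bed x = -12 to 45 mm.
- drill_guide (a point): Middle of the underside of the drill guide's overhang (bed x 6, y -9, z 26 mm): a dark steel plate on top of the end stop that covers bed x = -12 to 24 and y = -18 to 0 mm, 26 mm above the bed's face (the 22 mm block slides in under it); with its bush it stands 43 mm above the face.
- cam (a joint): Angle of the cam lever about the pivot. 0: fully open, lever 60 degrees right of straight up the slope, leaving 112 mm between cam and end stop. Grows counter-clockwise seen from above; about 1.4 where the cam meets a block that is home, 1.78 at its end, lever 42 degrees left of straight up. Starts at 1.0 to 1.6. Stays where left (hinge friction 0.1 N m); locking takes a few newtons at the knob.
- cam_pivot (a point): Pivot of the eccentric cam on the bed's face, right of the block's place (bed x 22.5, y -131, z 0); its axis is square to the bed. The cam is a wooden disc of 44 mm diameter, 18 mm high.
- cam_knob (a point): Middle of the black knob that stands up from the end of the cam lever, 65 mm from the pivot: 18 mm in diameter, from 25 to 55 mm above the bed's face (this point at 40 mm), its axis square to the bed.
- rip_fence_top (a point): Rip fence: a fixed bar along world x; this point is on its top at its middle. It spans x = 0.325 to 0.70, y = -0.075 to -0.035 m and is 68 mm high.
- blade_top (a point): Highest point of the fixed saw blade, a thin upright disc in the plane y = 0.267 m; it stands up to 46 mm above the table between x = 0.42 and 0.62 m.
- beech_block: A square wooden block, 60 x 60 x 30 mm, loose, to be left alone. It lies close beside one half of the pine block's long side, so fingers have room there only on the other half. Origin at the centre of its underside.
- sand_block: A brown sanding block, 112 x 64 x 27 mm, loose, to be left alone; lies left of the rip fence. Origin at the centre of its underside.
- bit_box: A flat black drill bit case with a yellow catch, 48 (x) x 95 (y) x 31 mm, loose, to be left alone; lies left of the rip fence. Origin at the centre of its underside.
- filler_jar: A white jar with a red lid, 104 mm in diameter and 148 mm high, loose, behind the saw blade, to be left alone. Origin at the centre of its underside.

How it is judged:
By the outcome, as a careful person would: the job done as asked, in the order asked, and still so for the second after the job is handed in, with the robot touching nothing.
It also fails if it takes over 59 s, if anything falls off the work surface, if the arm or the gripper's body presses on something with over 40 N, if the wrist force passes 120 N, or if a joint passes its speed limit or range.

## Working session

There is one attempt and no reset: what is moved stays moved. The work goes in short steps, Python scripts to look and compute and a tool call to move; the robot and the scene stay as the last step left them, time stands still between calls to the robot, and variables do not carry over. Pictures are saved under pics/ and viewed, and the job is handed in when it is done.

Besides the shell and the picture viewer there is one more tool, called after ">>>" in YAML: its name, and indented under it one key for each argument. servo_tool: Moves the arm, as the interface text tells. Its arguments: {"type":"object","properties":{"steps":{"type":"array","items":{"type":"array","items":{"type":"number"}}},"squeeze":{"type":"number"}},"required":["steps"]}

```bash
mkdir -p pics
python3 - <<'E'
from plant import r
import cv2,numpy as np
print(r.get_state(), r.pinch_z)
for n in ["scene","top","wrist"]:
    im=r.capture(n); cv2.imwrite(f"pics/{n}0.png",im[:,:,::-1]); print(n,r.calibration(n))
E
```

```text
{'time_s': 0.0, 'joints': array([ 9.35127572e+01,  2.05909611e+01,  6.32492962e-01, -1.91631115e-02,
       -7.01359908e+01, -1.65068437e+01]), 'qd': array([-0.06060019, -0.05130708,  0.03503978, -0.0129436 , -0.02453674,
       -0.06499125]), 'joint_torque': array([ 2.09980186e-03, -5.82730114e+01,  2.93043441e+01,  6.99674428e+00,
        6.85954874e-03, -1.50661845e-04]), 'tcp_pos': array([0.15169772, 0.65721971, 0.22562132]), 'eef_rot': array([ 1.79904315e+02, -9.56905630e-03, -1.30006047e+01]), 'contact_force': array([ 0.68811608, -0.22261607, -0.26426094]), 'moment': array([-0.02577861, -0.08865294,  0.02270962]), 'gripper_width': 0.08754453799188787} 0.0188
scene {'K': array([[442.6400742 ,   0.        , 286.40630904],
       [  0.        , 442.6400742 , 204.20865981],
       [  0.        ,   0.        ,   1.        ]]), 'rvec': array([ 0.77978372,  2.63212025, -1.01675697]), 'tvec': array([ 0.43305775, -0.19794652,  1.59357985])}
top {'K': array([[508.26721835,   0.        , 275.5469744 ],
       [  0.        , 508.26721835, 218.81176704],
       [  0.        ,   0.        ,   1.        ]]), 'rvec': array([ 2.10809658, -2.12227318,  0.20437816]), 'tvec': array([0.02940967, 0.56564095, 1.33129358])}
wrist {'K': array([[330.49931368,   0.        , 283.05637285],
       [  0.        , 330.49931368, 206.53210414],
       [  0.        ,   0.        ,   1.        ]]), 'tool_from_camera': array([[-9.50642659e-04, -9.63367805e-01, -2.68181970e-01,
         7.21526051e-02],
       [ 9.99999472e-01, -1.02026378e-03,  1.20243426e-04,
         1.92439904e-04],
       [-3.89454995e-04, -2.68181714e-01,  9.63368266e-01,
        -1.58112513e-01],
       [ 0.00000000e+00,  0.00000000e+00,  0.00000000e+00,
         1.00000000e+00]])}
```

View pics/scene0.png

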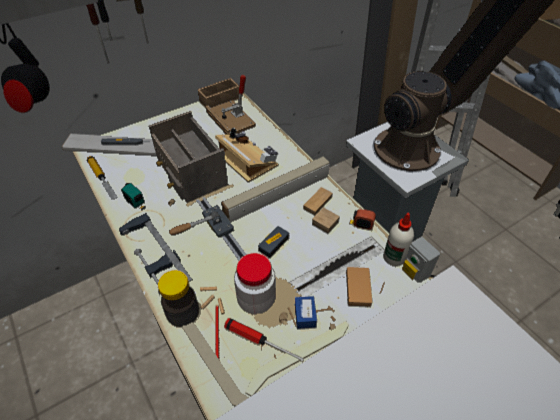

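View pics/top0.png

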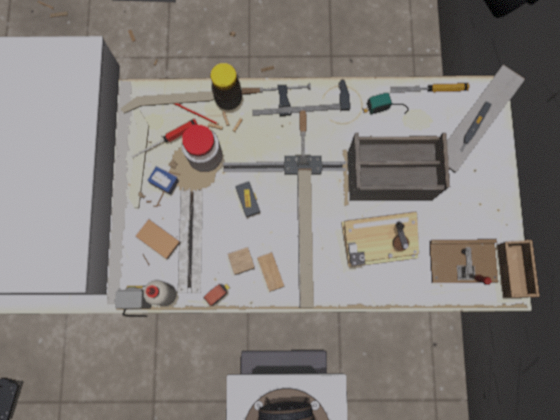

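View pics/wrist0.png

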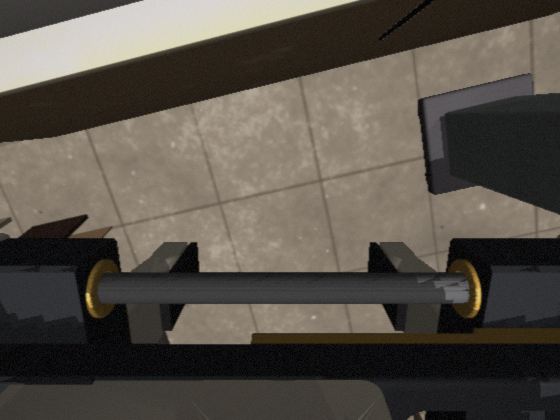

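```bash
cat > h.py <<'E'
import numpy as np,cv2
from scipy.spatial.transform import Rotation as R
from plant import r
def cam(n,st=None):
    c=r.calibration(n);K=c['K']
    if n=='wrist':
        st=st or r.get_state()
        T=np.eye(4);T[:3,:3]=R.from_euler('xyz',st['eef_rot'],degrees=True).as_matrix();T[:3,3]=st['tcp_pos']
        W=np.linalg.inv(T@c['tool_from_camera'])
        return K,W[:3,:3],W[:3,3]
    return K,cv2.Rodrigues(c['rvec'])[0],c['tvec']
def ray(n,px,st=None):
    K,Rm,t=cam(n,st);px=np.atleast_2d(np.asarray(px,float))
    d=np.c_[px,np.ones(len(px))]@np.linalg.inv(K).T@Rm
    return -Rm.T@t,d
def onz(n,px,z,st=None):
    o,d=ray(n,px,st);s=(z-o[2])/d[:,2];return o+d*s[:,None]
def proj(n,P,st=None):
    K,Rm,t=cam(n,st);p=(np.atleast_2d(P)@Rm.T+t)@K.T;return p[:,:2]/p[:,2:]
def tri(n1,p1,n2,p2,s1=None,s2=None):
    o1,d1=ray(n1,p1,s1);o2,d2=ray(n2,p2,s2);out=[]
    for a,b in zip(d1,d2):
        A=np.zeros((3,3));v=np.zeros(3)
        for o,d in((o1,a),(o2,b)):
            d=d/np.linalg.norm(d);M=np.eye(3)-np.outer(d,d);A+=M;v+=M@o
        out.append(np.linalg.solve(A,v))
    return np.array(out)
E
python3 - <<'E'
from h import *
t=cv2.imread('pics/top0.png');s=cv2.imread('pics/scene0.png')
cv2.imwrite('pics/topA.png',cv2.resize(t[200:310,130:430],(800,293*1),interpolation=cv2.INTER_CUBIC))
cv2.imwrite('pics/topJ.png',cv2.resize(t[200:280,335:435],(800,640-40),interpolation=cv2.INTER_CUBIC)) 
cv2.imwrite('pics/sceneJ.png',cv2.resize(s[115:185,205:295],(771,600),interpolation=cv2.INTER_CUBIC))
print(proj('top',[[0.325,-.035,.068],[.7,-.035,.068],[.52,.267,.046]]))
E
```

```text
[[299.28083283 308.11084227]
 [297.19961513 170.11815166]
 [187.37911466 236.60861716]]
```

View pics/topA.png

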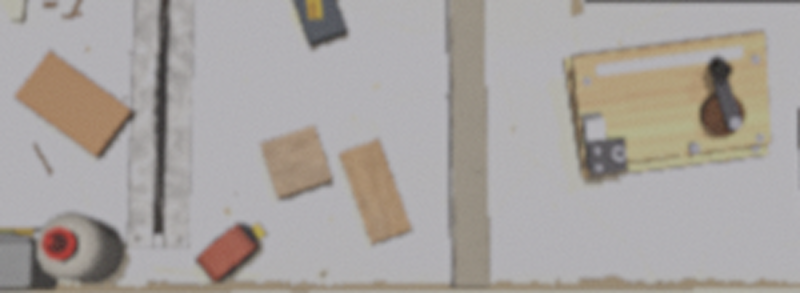

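View pics/topJ.png

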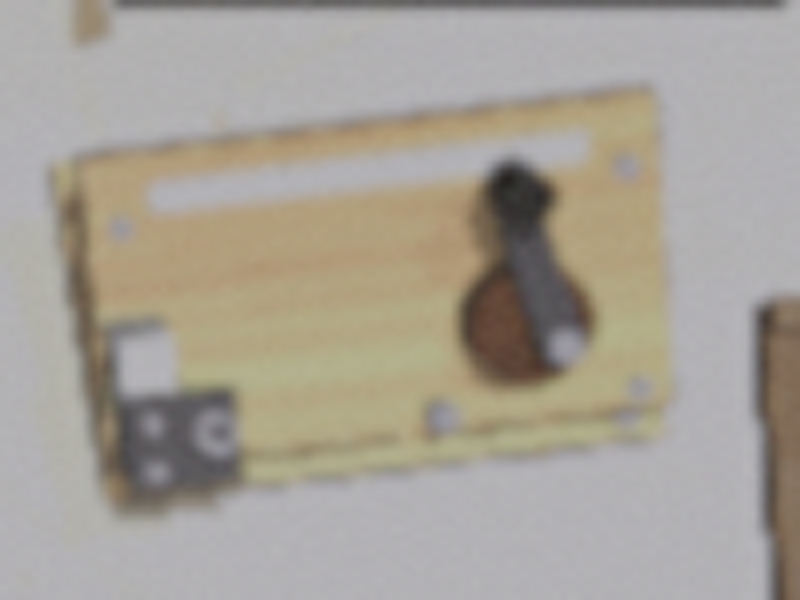

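View pics/sceneJ.png

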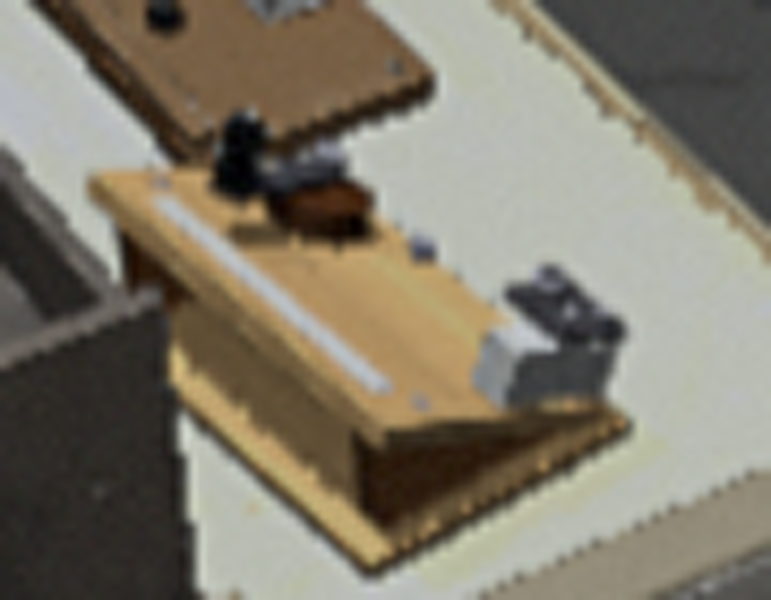

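```bash
python3 - <<'E'
from h import *
f=lambda u,v:((u+.5)/8-.5+335,(v+.5)/7.5-.5+200)
# topJ zoom -> top px; features with bed coords
F=[((78,155),(105,22,0)),((655,88),(105,-175,0)),((668,405),(-14,-175,0)),((442,415),(-6,-93,8)),((175,315),(45,0,26)),((566,347),(22.5,-131,30)),((122,228),None)]
s,c=np.sin(np.radians(25)),np.cos(np.radians(25))
A=[];B=[]
for p,b in F:
    if b is None: continue
    b=np.array(b)/1000
    z=.032+b[0]*s+b[2]*c; w=onz('top',f(*p),z)[0]
    A.append([b[0]*c-b[2]*s,b[1]]);B.append(w[:2]);print(b,w)
A=np.array(A);B=np.array(B)
def fit(A,B):
    a=A-A.mean(0);b=B-B.mean(0);th=np.arctan2((a[:,0]*b[:,1]-a[:,1]*b[:,0]).sum(),(a*b).sum())
    Rm=np.array([[np.cos(th),-np.sin(th)],[np.sin(th),np.cos(th)]]);t=B.mean(0)-Rm@A.mean(0)
    print(np.degrees(th),t,'res mm',np.round((B-A@Rm.T-t)*1000,1).tolist())
fit(A,B)
# blocks
g=lambda u,v:((u+.5)*300/800-.5+130,(v+.5)*110/293-.5+200)
for nm,z,pts in [('pine',.022,[(340,151),(378,138),(411,229),(375,243)]),('beech',.03,[(261,143),(315,126),(332,181),(279,199)]),('sand',.027,[(50,50),(133,113),(100,157),(15,97)])]:
    w=np.array([onz('top',g(*p),z)[0][:2] for p in pts]);print(nm,w.mean(0),w.round(3).tolist())
# crate corners top px guess & jar, bottle
print('crate lower edge z=.1',onz('top',[[348,203],[447,199]],.1))
for z in (0,.1,.2): print('bottle tip',z,onz('top',[[154,292]],z), 'jar',onz('top',[[199,141]],.148)[0])
print(tri('top',[[154,292]],'scene',[[406,214]]), 'bottle')
E
python3 - <<'E'
import cv2
s=cv2.imread('pics/scene0.png');t=cv2.imread('pics/top0.png')
cv2.imwrite('pics/sceneC.png',cv2.resize(s[100:210,140:290],(800,587),interpolation=cv2.INTER_CUBIC))
cv2.imwrite('pics/topC.png',cv2.resize(t[120:220,335:455],(720,600),interpolation=cv2.INTER_CUBIC))
E
```

```text
[0.105 0.022 0.   ] [ 0.55654087 -0.15912728  0.07637492]
[ 0.105 -0.175  0.   ] [ 0.57964679 -0.35399956  0.07637492]
[-0.014 -0.175  0.   ] [ 0.47159911 -0.36528752  0.02608334]
[-0.006 -0.093  0.008] [ 0.46710878 -0.28522231  0.03671475]
[0.045 0.    0.026] [ 0.49868818 -0.18977649  0.07458182]
[ 0.0225 -0.131   0.03  ] [ 0.48715121 -0.32074884  0.06869814]
6.096356974426281 [ 0.4661587 -0.1911993] res mm [[-1.9, 0.1], [0.3, 1.1], [-0.5, 1.3], [-0.2, -0.6], [2.9, -1.7], [-0.6, -0.1]]
pine [0.4268358  0.04009187] [[0.467, 0.077], [0.481, 0.038], [0.387, 0.004], [0.373, 0.041]]
beech [0.45518385 0.12114228] [[0.475, 0.158], [0.493, 0.103], [0.436, 0.085], [0.417, 0.139]]
sand [0.51773585 0.3529213 ] [[0.575, 0.381], [0.508, 0.292], [0.462, 0.324], [0.526, 0.415]]
crate lower edge z=.1 [[ 0.59847785 -0.16729018  0.1       ]
 [ 0.60742165 -0.43052225  0.1       ]]
bottle tip 0 [[0.37302805 0.36340337 0.        ]] jar [0.75747798 0.22512526 0.148     ]
bottle tip 0.1 [[0.36739883 0.33912842 0.1       ]] jar [0.75747798 0.22512526 0.148     ]
bottle tip 0.2 [[0.3617696  0.31485347 0.2       ]] jar [0.75747798 0.22512526 0.148     ]
[[0.36171532 0.32121238 0.17953599]] bottle
```

View pics/sceneC.png

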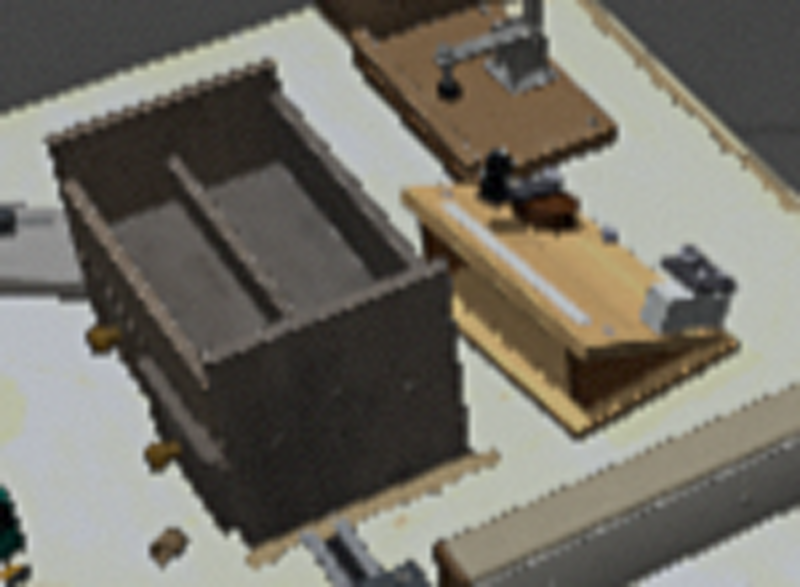

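View pics/topC.png

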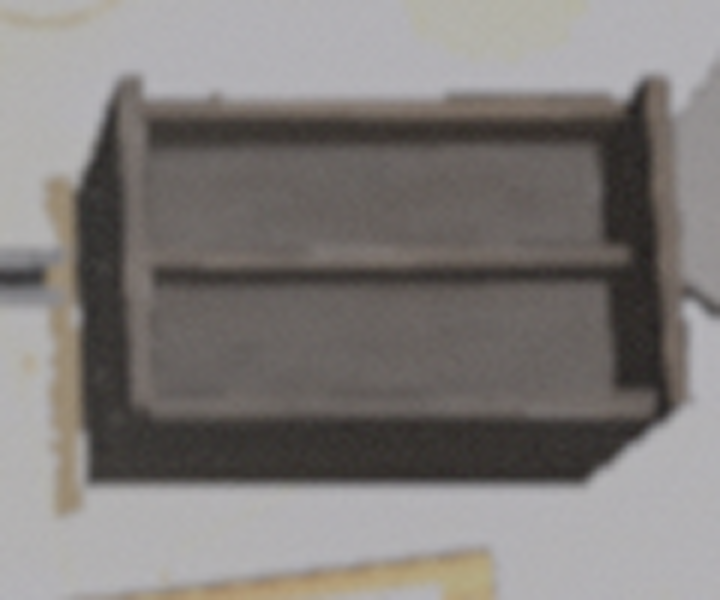

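Run:
```python
from h import *
T=lambda u,v:[(u+.5)/6-.5+335,(v+.5)/6-.5+120]
S=lambda u,v:[(u+.5)*150/800-.5+140,(v+.5)*110/587-.5+100]
print(tri('top',[T(145,413),T(128,82),T(655,82),T(675,400)],'scene',[S(445,265),S(205,380),S(52,140),S(272,65)]))
print(onz('top',[T(90,482),T(585,482)],0))
print(onz('top',[T(150,415),T(655,415)],.12))
```

```text
[[ 0.62552258 -0.18946766  0.15162233]
 [ 0.77795412 -0.18861732  0.14021585]
 [ 0.77232546 -0.41706673  0.15377541]
 [ 0.6287358  -0.41522948  0.15389909]]
[[ 0.63067673 -0.18631486  0.        ]
 [ 0.62890894 -0.42195266  0.        ]]
[[ 0.63207267 -0.19620709  0.12      ]
 [ 0.63038564 -0.41716284  0.12      ]]
```

```bash
cat >> h.py <<'E'
def rows(target,psi=None,grip=8.7,st=None,step=5.5,turn=9.5):
    """suggest equal rows from measured pose to target; prints"""
    st=st or r.get_state();p=st['tcp_pos'];y=st['eef_rot'][2];d=(np.asarray(target)-p)*100
    dy=0 if psi is None else (psi-y+180)%360-180
    n=max(1,int(np.ceil(np.linalg.norm(d)/step)),int(np.ceil(abs(dy)/turn)));out=[]
    for i in range(n):
        a=np.radians(y+dy*i/n);e=d/n
        tx=e[0]*np.cos(a)+e[1]*np.sin(a);ty=e[0]*np.sin(a)-e[1]*np.cos(a)
        out.append([grip,round(tx,2),round(ty,2),round(-e[2],2),round(-dy/n,1)])
    print(n,out)
def stt():
    s=r.get_state();print(round(s['time_s'],2),s['tcp_pos'].round(4),s['eef_rot'].round(2),s['contact_force'].round(1),round(s['gripper_width'],4));return s
E
python3 - <<'E'
from h import *
stt()
rows([.45,.30,.25])
T=[487,281];print(tri('top',[[488,281]],'scene',[[243,80]]))
# knob angle
f=lambda u,v:((u+.5)/8-.5+335,(v+.5)/7.5-.5+200)
s,c=np.sin(np.radians(25)),np.cos(np.radians(25))
th=np.radians(6.1);t=np.array([.4662,-.1912])
for ph in range(-10,41,10):
    b=np.array([22.5+65*np.cos(np.radians(ph)),-131+65*np.sin(np.radians(ph)),55])/1000
    h=np.array([b[0]*c-b[2]*s,b[1]]);w=np.array([[np.cos(th),-np.sin(th)],[np.sin(th),np.cos(th)]])@h+t
    print(ph,proj('top',[*w,.032+b[0]*s+b[2]*c]),f(512,180))
E
```

```text
0.15 [0.1517 0.6574 0.2259] [ 1.7993e+02 -1.0000e-02 -1.3000e+01] [-0.2 -0.4 -0.3] 0.0876
9 [[8.7, np.float64(4.12), np.float64(3.12), np.float64(-0.27), 0.0], [8.7, np.float64(4.12), np.float64(3.12), np.float64(-0.27), 0.0], [8.7, np.float64(4.12), np.float64(3.12), np.float64(-0.27), 0.0], [8.7, np.float64(4.12), np.float64(3.12), np.float64(-0.27), 0.0], [8.7, np.float64(4.12), np.float64(3.12), np.float64(-0.27), 0.0], [8.7, np.float64(4.12), np.float64(3.12), np.float64(-0.27), 0.0], [8.7, np.float64(4.12), np.float64(3.12), np.float64(-0.27), 0.0], [8.7, np.float64(4.12), np.float64(3.12), np.float64(-0.27), 0.0], [8.7, np.float64(4.12), np.float64(3.12), np.float64(-0.27), 0.0]]
[[ 0.38480572 -0.49833866  0.14988662]]
-10 [[411.27675579 224.3367199 ]] (398.5625, 223.56666666666666)
0 [[406.95741297 224.45499925]] (398.5625, 223.56666666666666)
10 [[402.66957225 225.30658289]] (398.5625, 223.56666666666666)
20 [[398.54801687 226.86462293]] (398.5625, 223.56666666666666)
30 [[394.72196602 229.07938185]] (398.5625, 223.56666666666666)
40 [[391.31065576 231.88004327]] (398.5625, 223.56666666666666)
```

>>> servo_tool:
  steps:
    - [8.7, 4.6, 3.5, -0.5, 0]
    - [8.7, 4.6, 3.5, -0.5, 0]
    - [8.7, 4.6, 3.5, -0.5, 0]
    - [8.7, 4.6, 3.5, -0.5, 0]
    - [8.7, 4.6, 3.5, -0.4, 0]
    - [8.7, 4.6, 3.5, 0, 0]
    - [8.7, 4.6, 3.5, 0, 0]
    - [8.7, 4.6, 3.5, 0, 0]

```text
time_s: 1.15
tcp_pos: [0.4482, 0.3005, 0.2506]
eef_rot: [-180.0, -0.0, -13.0]
contact_force: [0.4, 0.8, -0.8]
gripper_width: 0.087
```

Run:
```python
from h import *
stt();rows([.43,-.26,.25],6.1)
```

```text
1.15 [0.4482 0.3005 0.2506] [-179.98   -0.    -12.98] [ 0.4  0.8 -0.8] 0.087
11 [[8.7, np.float64(0.98), np.float64(5.0), np.float64(0.01), np.float64(-1.7)], [8.7, np.float64(0.83), np.float64(5.03), np.float64(0.01), np.float64(-1.7)], [8.7, np.float64(0.68), np.float64(5.05), np.float64(0.01), np.float64(-1.7)], [8.7, np.float64(0.53), np.float64(5.07), np.float64(0.01), np.float64(-1.7)], [8.7, np.float64(0.37), np.float64(5.08), np.float64(0.01), np.float64(-1.7)], [8.7, np.float64(0.22), np.float64(5.09), np.float64(0.01), np.float64(-1.7)], [8.7, np.float64(0.06), np.float64(5.1), np.float64(0.01), np.float64(-1.7)], [8.7, np.float64(-0.09), np.float64(5.1), np.float64(0.01), np.float64(-1.7)], [8.7, np.float64(-0.25), np.float64(5.09), np.float64(0.01), np.float64(-1.7)], [8.7, np.float64(-0.4), np.float64(5.08), np.float64(0.01), np.float64(-1.7)], [8.7, np.float64(-0.55), np.float64(5.07), np.float64(0.01), np.float64(-1.7)]]
```

>>> servo_tool:
  steps:
    - [8.7, 1.0, 5.6, 0, -2.5]
    - [8.7, 0.8, 5.6, 0, -2.5]
    - [8.7, 0.6, 5.6, 0, -2.5]
    - [8.7, 0.4, 5.6, 0, -2.5]
    - [8.7, 0.1, 5.6, 0, -2.5]
    - [8.7, -0.1, 5.6, 0, -2.5]
    - [8.7, -0.3, 5.6, 0, -2.5]
    - [8.7, -0.5, 5.6, 0, -1.6]

```text
time_s: 2.15
tcp_pos: [0.4335, -0.1497, 0.2508]
eef_rot: [-180.0, -0.0, 6.2]
contact_force: [1.1, 0.1, 0.8]
gripper_width: 0.0871
```

>>> servo_tool:
  steps:
    - [8.7, -0.8, 5.6, 0, 0]
    - [8.7, -0.8, 5.6, 0, 0]
    - [8.7, 0, 0, 0, 0]

```text
time_s: 2.52
tcp_pos: [0.4289, -0.2641, 0.2498]
eef_rot: [-180.0, 0.1, 5.8]
contact_force: [-0.2, 0.9, -0.1]
gripper_width: 0.0872
```

Run:
```python
from h import *
stt();s=r.get_state()
im=r.capture('wrist');cv2.imwrite('pics/w1.png',im[:,:,::-1])
import pickle;pickle.dump(s,open('w1.pkl','wb'))
```

```text
2.52 [ 0.4289 -0.2641  0.2498] [-1.7999e+02  9.0000e-02  5.8000e+00] [-0.2  0.9 -0.1] 0.0872
```

View pics/w1.png

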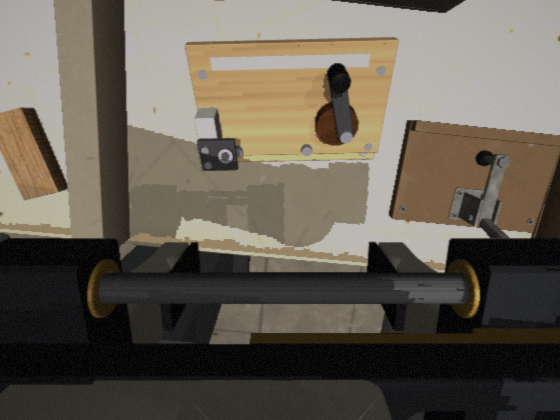

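Run:
```python
import cv2
t=cv2.imread('pics/w1.png')
cv2.imwrite('pics/w1z.png',cv2.resize(t[25:185,180:410],(800,557),interpolation=cv2.INTER_CUBIC))
```

```text
(no output)
```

View pics/w1z.png

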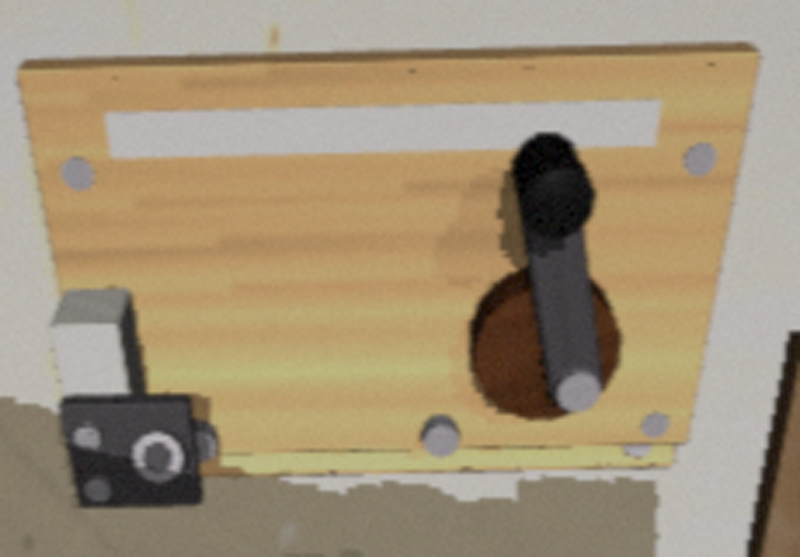

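```bash
cat >> h.py <<'E'
S25,C25=np.sin(np.radians(25)),np.cos(np.radians(25))
def fit(A,B):
    a=A-A.mean(0);b=B-B.mean(0);th=np.arctan2((a[:,0]*b[:,1]-a[:,1]*b[:,0]).sum(),(a*b).sum())
    Rm=np.array([[np.cos(th),-np.sin(th)],[np.sin(th),np.cos(th)]]);t=B.mean(0)-Rm@A.mean(0)
    return np.degrees(th),t,np.round((B-A@Rm.T-t)*1000,1)
def bedfit(n,F,st):
    A=[];B=[]
    for p,b in F:
        b=np.array(b)/1000;z=.032+b[0]*S25+b[2]*C25
        B.append(onz(n,p,z,st)[0][:2]);A.append([b[0]*C25-b[2]*S25,b[1]])
    return fit(np.array(A),np.array(B))
def b2w(b,th,t):
    b=np.atleast_2d(b)/1000.;h=np.c_[b[:,0]*C25-b[:,2]*S25,b[:,1]];a=np.radians(th)
    w=h@np.array([[np.cos(a),-np.sin(a)],[np.sin(a),np.cos(a)]]).T+t
    return np.c_[w,.032+b[:,0]*S25+b[:,2]*C25]
def w2b(w,th,t):
    w=np.atleast_2d(w);a=np.radians(th);q=(w[:,:2]-t)@np.array([[np.cos(a),-np.sin(a)],[np.sin(a),np.cos(a)]]);v=w[:,2]-.032
    return np.c_[q[:,0]*C25+v*S25,q[:,1],-q[:,0]*S25+v*C25]*1000
E
python3 - <<'E'
from h import *
import pickle
s=pickle.load(open('w1.pkl','rb'))
f=lambda u,v:((u+.5)*230/800-.5+180,(v+.5)*160/557-.5+25)
F=[((22,66),(105,22,0)),((756,54),(105,-175,0)),((687,443),(-14,-175,0)),((440,434),(-6,-93,8)),((128,322),(45,0,26))]
th,t,res=bedfit('wrist',[(f(*p),b) for p,b in F],s);print(th,t,res.tolist())
for ph in (10,15,20,25,30):
  for z in (25,55):
    w=b2w([22.5+65*np.cos(np.radians(ph)),-131+65*np.sin(np.radians(ph)),z],th,t);print(ph,z,proj('wrist',w,s))
print(f(556,200),f(545,150),'bolt',f(578,390),[proj('wrist',b2w([22.5,-131,z],th,t),s) for z in (20,30)])
# disc centre
w=onz('wrist',f(545,343),.032+.03*S25+.018*C25,s);print('disc',w2b(w,th,t))
# pine partially
E
```

```text
6.804596661754641 [ 0.46193449 -0.19395652] [[-0.1, -1.6], [-1.3, 2.4], [-0.0, 0.7], [1.6, 1.0], [-0.1, -2.4]]
10 25 [[341.10470462  70.17890491]]
10 55 [[346.24502679  82.51919523]]
15 25 [[334.77475242  71.71138909]]
15 55 [[339.37129648  84.14212249]]
20 25 [[328.58408635  73.7761529 ]]
20 55 [[332.64711486  86.32681171]]
25 25 [[322.59699691  76.34514242]]
25 55 [[326.14387668  89.04251796]]
30 25 [[316.8735139   79.38409765]]
30 55 [[319.92808041  92.2517786 ]]
(339.49375, 82.09425493716338) (336.33125, 67.73159784560144) bolt (345.81875, 136.67235188509875) [array([[345.31689507, 132.21342847]]), array([[346.81412591, 136.9923486 ]])]
disc [[  31.44895459 -121.31629777   17.32434138]]
```

```bash
cat >> h.py <<'E'
TH,T0=6.6,np.array([.4635,-.193])
def path(pts,psi,grip,st=None):
    st=st or r.get_state();p=st['tcp_pos'];a=np.radians(psi)
    for q in pts:
        e=(q-p)*100;print([grip]+[round(float(v),1) for v in (e[0]*np.cos(a)+e[1]*np.sin(a),e[0]*np.sin(a)-e[1]*np.cos(a),-e[2])],q.round(3));p=q
E
python3 - <<'E'
from h import *
st=stt()
K=lambda ph,dy,z:b2w([22.5+65*np.cos(np.radians(ph)),-131+65*np.sin(np.radians(ph))+dy,z],TH,T0)[0]
P=[K(15,45,36)+[0,0,.08],K(15,45,36)]+[K(p,31,36) for p in (15,5,-5,-15,-25,-35,-45,-55,-60)]
path(P,st['eef_rot'][2],0)
E
```

```text
2.58 [ 0.4291 -0.2626  0.2499] [-1.7997e+02  8.0000e-02  5.8700e+00] [ 0.2  1.2 -0.8] 0.0872
[0, 10.4, 0.3, 6.9] [ 0.533 -0.255  0.181]
[0, 0.0, 0.0, 8.0] [ 0.533 -0.255  0.101]
[0, 0.0, 1.4, -0.0] [ 0.535 -0.268  0.101]
[0, 0.2, 1.1, -0.1] [ 0.538 -0.279  0.102]
[0, 0.0, 1.1, -0.0] [ 0.539 -0.291  0.102]
[0, -0.2, 1.1, 0.1] [ 0.539 -0.302  0.101]
[0, -0.3, 1.1, 0.2] [ 0.536 -0.313  0.099]
[0, -0.5, 1.0, 0.2] [ 0.532 -0.323  0.097]
[0, -0.6, 0.9, 0.3] [ 0.527 -0.333  0.094]
[0, -0.8, 0.7, 0.4] [ 0.52  -0.341  0.09 ]
[0, -0.4, 0.3, 0.2] [ 0.516 -0.344  0.088]
```

>>> servo_tool:
  steps:
    - [0, 5.2, 0.2, 3.4, 0]
    - [0, 5.2, 0.1, 3.5, 0]
    - [0, 0, 0, 4, 0]
    - [0, 0, 0, 2, 0]
    - [0, 0, 0, 0, 0]

```text
time_s: 3.2
tcp_pos: [0.5327, -0.2514, 0.1201]
eef_rot: [-179.9, 0.2, 6.2]
contact_force: [0.1, -0.6, 0.3]
gripper_width: 0.0425
```

Run:
```python
from h import *
s=stt();im=r.capture('scene');cv2.imwrite('pics/s2.png',cv2.resize(im[115:185,205:295,::-1],(771,600),interpolation=cv2.INTER_CUBIC))
im=r.capture('wrist');cv2.imwrite('pics/w2.png',im[:,:,::-1])
```

```text
3.2 [ 0.5327 -0.2514  0.1201] [-179.94    0.2     6.19] [ 0.1 -0.6  0.3] 0.0425
```

View pics/s2.png

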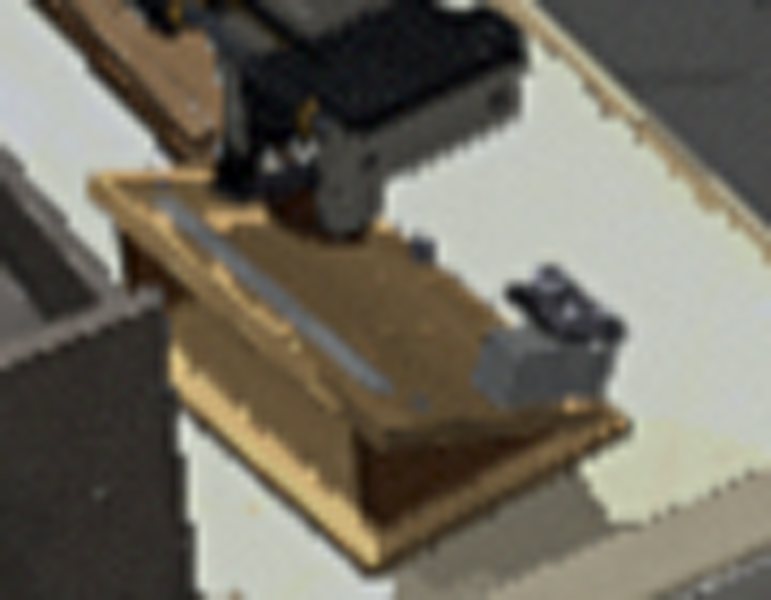

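View pics/w2.png

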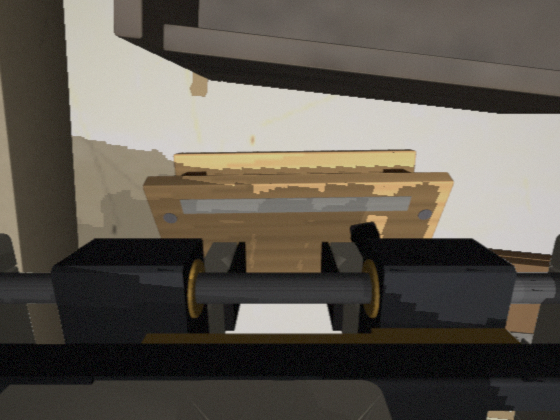

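>>> servo_tool:
  steps:
    - [0, 0, 0, 0, 0]
    - [0, 0, 0, 0, 0]
    - [0, 0, 0, 0, 0]
    - [0, 0, 0, 1, 0]
    - [0, 0, 0, 1, 0]

```text
time_s: 3.92
tcp_pos: [0.5333, -0.2529, 0.1008]
eef_rot: [-180.0, 0.0, 6.1]
contact_force: [-0.1, 0.3, -0.7]
gripper_width: 0.0003
```

Now push the lever open along its arc.

>>> servo_tool:
  steps:
    - [0, 0, 1.4, 0, 0]
    - [0, 0.2, 1.1, 0, 0]
    - [0, 0.1, 1.1, 0, 0]
    - [0, -0.2, 1.1, 0.1, 0]
    - [0, -0.3, 1.1, 0.2, 0]
    - [0, -0.5, 1.0, 0.2, 0]
    - [0, -0.6, 0.9, 0.3, 0]
    - [0, -0.8, 0.7, 0.4, 0]

```text
time_s: 4.92
tcp_pos: [0.5211, -0.3393, 0.0894]
eef_rot: [180.0, 0.0, 6.1]
contact_force: [0.9, 1.4, 2.0]
gripper_width: 0.0004
```

>>> servo_tool:
  steps:
    - [0, -0.4, 0.3, 0.2, 0]
    - [0, -0.2, 0.2, 0.1, 0]
    - [0, 0, 0, 0, 0]

```text
time_s: 5.3
tcp_pos: [0.5158, -0.3443, 0.0865]
eef_rot: [-180.0, 0.0, 6.1]
contact_force: [-0.1, 0.6, 0.7]
gripper_width: 0.0004
```

Run:
```python
from h import *
s=stt();im=r.capture('scene');cv2.imwrite('pics/s3.png',cv2.resize(im[115:185,205:295,::-1],(771,600),interpolation=cv2.INTER_CUBIC))
im=r.capture('wrist');cv2.imwrite('pics/w3.png',im[:,:,::-1])
```

```text
5.3 [ 0.5158 -0.3443  0.0865] [-1.7999e+02  3.0000e-02  6.1000e+00] [-0.1  0.6  0.7] 0.0004
```

View pics/s3.png

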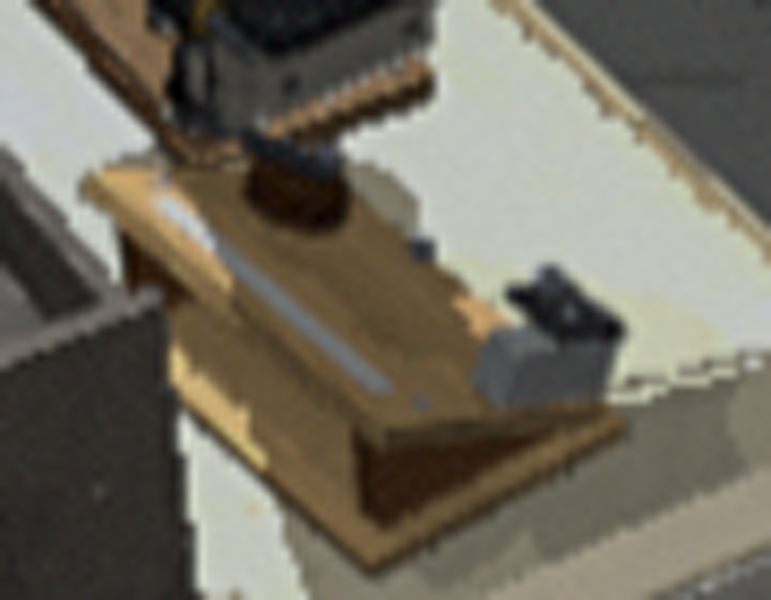

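View pics/w3.png

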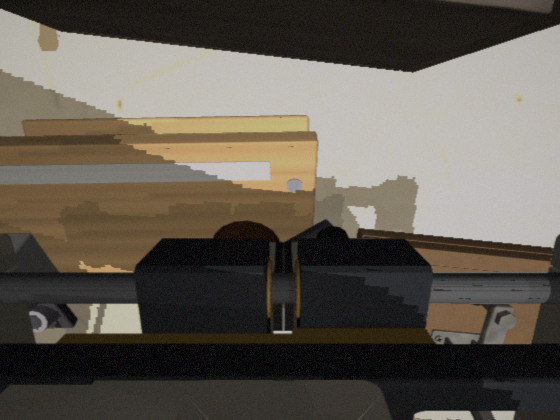

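>>> servo_tool:
  steps:
    - [0, -0.3, 0.3, 0.1, 0]
    - [0, -0.2, 0.3, 0.1, 0]
    - [0, 0, 0, 0, 0]

```text
time_s: 5.78
tcp_pos: [0.5112, -0.3505, 0.0842]
eef_rot: [-179.9, 0.1, 6.1]
contact_force: [-1.0, 3.0, -1.4]
gripper_width: 0.0005
```

>>> servo_tool:
  steps:
    - [0, 0, 0.3, 0, 0]
    - [0, 0, 0.2, 0, 0]
    - [0, 0, 0, 0, 0]

```text
time_s: 6.15
tcp_pos: [0.5111, -0.3513, 0.0839]
eef_rot: [-179.6, 0.1, 6.1]
contact_force: [-2.3, 26.0, 8.0]
gripper_width: 0.0003
```

Run:
```python
from h import *
s=stt();s['tcp_pos']=s['tcp_pos']+[0,.01,.12]
rows([.50,.068,.22],-159.5,8.7,s,turn=10.4)
import pickle
w=pickle.load(open('w1.pkl','rb'))
print(onz('wrist',[[35,108],[66,186],[30,198]],.022,w))
```

```text
6.15 [ 0.5111 -0.3513  0.0839] [-1.7964e+02  1.3000e-01  6.0800e+00] [-2.3 26.   8. ] 0.0003
16 [[8.7, np.float64(0.2), np.float64(-2.55), np.float64(-0.1), np.float64(10.3)], [8.7, np.float64(-0.26), np.float64(-2.55), np.float64(-0.1), np.float64(10.3)], [8.7, np.float64(-0.71), np.float64(-2.46), np.float64(-0.1), np.float64(10.3)], [8.7, np.float64(-1.14), np.float64(-2.29), np.float64(-0.1), np.float64(10.3)], [8.7, np.float64(-1.54), np.float64(-2.05), np.float64(-0.1), np.float64(10.3)], [8.7, np.float64(-1.88), np.float64(-1.74), np.float64(-0.1), np.float64(10.3)], [8.7, np.float64(-2.16), np.float64(-1.37), np.float64(-0.1), np.float64(10.3)], [8.7, np.float64(-2.37), np.float64(-0.96), np.float64(-0.1), np.float64(10.3)], [8.7, np.float64(-2.51), np.float64(-0.52), np.float64(-0.1), np.float64(10.3)], [8.7, np.float64(-2.56), np.float64(-0.06), np.float64(-0.1), np.float64(10.3)], [8.7, np.float64(-2.53), np.float64(0.4), np.float64(-0.1), np.float64(10.3)], [8.7, np.float64(-2.42), np.float64(0.85), np.float64(-0.1), np.float64(10.3)], [8.7, np.float64(-2.22), np.float64(1.27), np.float64(-0.1), np.float64(10.3)], [8.7, np.float64(-1.96), np.float64(1.65), np.float64(-0.1), np.float64(10.3)], [8.7, np.float64(-1.63), np.float64(1.97), np.float64(-0.1), np.float64(10.3)], [8.7, np.float64(-1.25), np.float64(2.23), np.float64(-0.1), np.float64(10.3)]]
[[ 0.47946971  0.01973064  0.022     ]
 [ 0.39273032 -0.0079958   0.022     ]
 [ 0.37345785  0.03624085  0.022     ]]
```

>>> servo_tool:
  steps:
    - [0, 0, -1.2, -1, 0]
    - [3, 0, 0, -5.5, 0]
    - [6, 0, 0, -5.5, 0]
    - [8.7, 0.2, -2.5, -0.1, 10.4]
    - [8.7, -0.3, -2.5, -0.1, 10.4]
    - [8.7, -0.7, -2.5, -0.1, 10.4]
    - [8.7, -1.1, -2.3, -0.1, 10.4]
    - [8.7, -1.5, -2.0, -0.1, 10.4]

```text
time_s: 7.15
tcp_pos: [0.5083, -0.2169, 0.2105]
eef_rot: [-180.0, -0.1, -46.2]
contact_force: [0.9, 0.1, -0.3]
gripper_width: 0.0647
```

>>> servo_tool:
  steps:
    - [8.7, -1.9, -1.7, -0.1, 10.4]
    - [8.7, -2.2, -1.4, -0.1, 10.4]
    - [8.7, -2.4, -1.0, -0.1, 10.4]
    - [8.7, -2.5, -0.5, -0.1, 10.4]
    - [8.7, -2.6, 0, -0.1, 10.4]
    - [8.7, -2.5, 0.4, -0.1, 10.4]
    - [8.7, -2.4, 0.9, -0.1, 10.4]
    - [8.7, -2.2, 1.3, -0.1, 10.4]

```text
time_s: 8.15
tcp_pos: [0.5024, -0.0112, 0.2185]
eef_rot: [-179.9, 0.1, -129.4]
contact_force: [0.5, 0.1, 0.6]
gripper_width: 0.0872
```

>>> servo_tool:
  steps:
    - [8.7, -2.0, 1.7, 0, 0]
    - [8.7, -2.0, 1.8, 0, 0]
    - [8.7, -2.0, 1.8, 0, 0]
    - [8.7, 0, 0, 0, 0]

```text
time_s: 8.65
tcp_pos: [0.4992, 0.0695, 0.2184]
eef_rot: [-179.9, 0.1, -129.0]
contact_force: [0.2, -0.7, -0.0]
gripper_width: 0.0871
```

Run:
```python
from h import *
import pickle
s=stt();im=r.capture('wrist');cv2.imwrite('pics/w4.png',im[:,:,::-1]);pickle.dump(s,open('w4.pkl','wb'))
im=r.capture('top');cv2.imwrite('pics/t4.png',cv2.resize(im[200:280,335:435,::-1],(750,600),interpolation=cv2.INTER_CUBIC))
```

```text
8.65 [0.4992 0.0695 0.2184] [-1.7992e+02  7.0000e-02 -1.2898e+02] [ 0.2 -0.7 -0. ] 0.0871
```

View pics/w4.png

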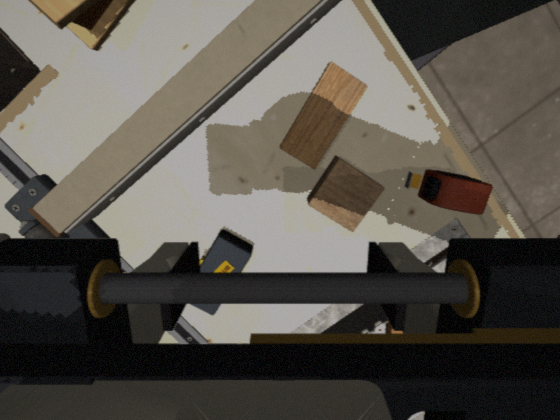

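View pics/t4.png

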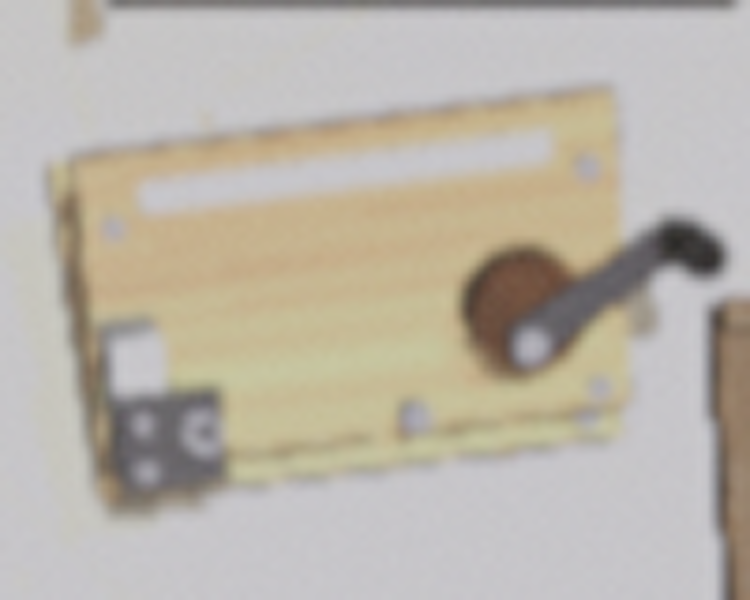

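Run:
```python
import cv2
t=cv2.imread('pics/w4.png')
cv2.imwrite('pics/w4z.png',cv2.resize(t[50:250,260:410],(600,800)[:2] if 0 else (450,600),interpolation=cv2.INTER_CUBIC))
```

```text
(no output)
```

View pics/w4z.png

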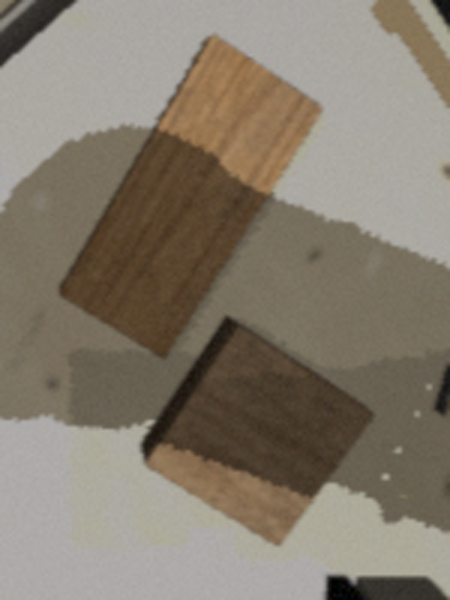

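Run:
```python
from h import *
import pickle
s=pickle.load(open('w4.pkl','rb'))
f=lambda u,v:((u+.5)/3-.5+260,(v+.5)/3-.5+50)
P=np.array([onz('wrist',f(*p),.022,s)[0] for p in [(211,36),(321,106),(166,354),(61,290)]])
B=np.array([onz('wrist',f(*p),.03,s)[0] for p in [(232,319),(374,413),(282,543),(150,462)]])
print(P.round(4),B.round(4));c=P.mean(0);print('c',c,B.mean(0))
d=(P[3]+P[2]-P[0]-P[1])/2;print('L',np.linalg.norm(d),'W',np.linalg.norm(P[1]-P[0]),np.linalg.norm(P[3]-P[2]),'yaw',np.degrees(np.arctan2(d[1],d[0])))
e=d/np.linalg.norm(d);n=np.array([-e[1],e[0],0])
print('beech along/lat',((B-c)@e*1000).round(1),((B-c)@n*1000).round(1))
```

```text
[[0.386  0.0031 0.022 ]
 [0.3703 0.0439 0.022 ]
 [0.462  0.0775 0.022 ]
 [0.4769 0.0362 0.022 ]] [[0.4365 0.0808 0.03  ]
 [0.417  0.1396 0.03  ]
 [0.4713 0.1589 0.03  ]
 [0.4902 0.1036 0.03  ]]
c [0.42377731 0.0401726  0.022     ] [0.45374984 0.120735   0.03      ]
L 0.09722106754717635 W 0.04367468322968989 0.04398509868615694 yaw 20.082748488065537
beech along/lat [25.9 27.8 85.4 84.2] [33.8 95.7 95.2 36.8]
```

```bash
sed -i 's/^TH,T0=.*/TH,T0=6.5,np.array([.4625,-.1935])/' h.py
python3 - <<'E'
from h import *
rows([.4233,.0402,.10],-159.8,7,turn=10.4)
E
```

```text
3 [[7, np.float64(2.31), np.float64(1.37), np.float64(3.94), np.float64(10.2)], [7, np.float64(2.52), np.float64(0.93), np.float64(3.94), np.float64(10.2)], [7, np.float64(2.65), np.float64(0.47), np.float64(3.94), np.float64(10.2)]]
```

>>> servo_tool:
  steps:
    - [7, 2.3, 1.4, 3.9, 10.2]
    - [7, 2.5, 0.9, 3.9, 10.2]
    - [7, 2.7, 0.5, 3.9, 10.2]
    - [7, 0, 0, 0, 0]
    - [7, 0, 0, 0, 0]
  squeeze: 25

```text
time_s: 9.38
tcp_pos: [0.4238, 0.0404, 0.1016]
eef_rot: [-180.0, 0.1, -159.6]
contact_force: [1.3, 0.0, 0.4]
gripper_width: 0.07
```

Run:
```python
from h import *
rows([.4233,.0402,.013],-159.8,7)
im=r.capture('wrist');cv2.imwrite('pics/w5.png',im[:,:,::-1])
im=r.capture('scene');cv2.imwrite('pics/s5.png',cv2.resize(im[160:260,260:380,::-1],(720,600),interpolation=cv2.INTER_CUBIC))
```

```text
2 [[7, np.float64(0.03), np.float64(0.0), np.float64(4.43), np.float64(0.1)], [7, np.float64(0.03), np.float64(0.0), np.float64(4.43), np.float64(0.1)]]
```

View pics/w5.png

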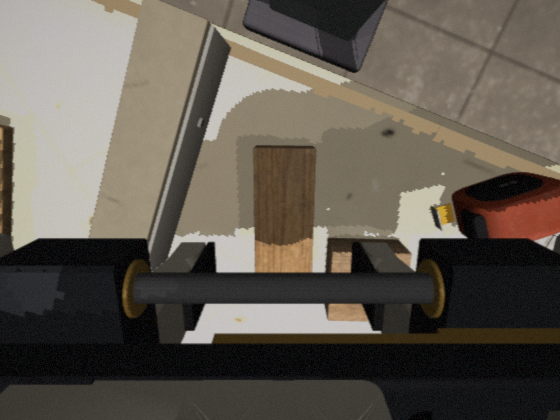

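View pics/s5.png

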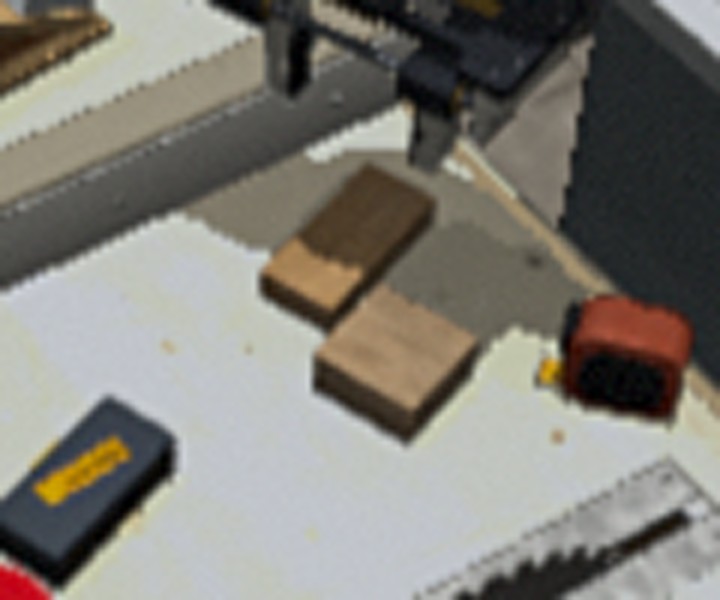

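Run:
```python
from h import *
s=stt();p=onz('wrist',[[254,147.5],[316,146],[254,235],[316,237]],.022,s);b=onz('wrist',[[328,239]],.03,s)
a=np.radians(s['eef_rot'][2]);x=np.array([np.cos(a),np.sin(a),0]);y=np.array([np.sin(a),-np.cos(a),0])
print(((p-s['tcp_pos'])@np.c_[x,y]*1000).round(1),((b-s['tcp_pos'])@np.c_[x,y]*1000).round(1))
```

```text
9.47 [0.4242 0.0409 0.1018] [ 1.8000e+02  1.4000e-01 -1.5964e+02] [-0.4  0.9  0.1] 0.0697
[[ 49.6 -20.9]
 [ 50.6  23.2]
 [-16.7 -22.5]
 [-18.3  24.9]] [[-16.9  33. ]]
```

>>> servo_tool:
  steps:
    - [7, 0.2, 0.1, 4.4, 0]
    - [7, 0, 0, 4.4, 0]
    - [7, 0, 0, 0, 0]
    - [4, 0, 0, 0, 0]
    - [4, 0, 0, 0, 0]
    - [4, 0, 0, 0, 0]
    - [4, 0, 0, 0, 0]
    - [4, 0, 0, 0, 0]
  squeeze: 25

```text
time_s: 10.48
tcp_pos: [0.4213, 0.0412, 0.0139]
eef_rot: [180.0, 0.1, -159.7]
contact_force: [-1.5, 0.4, 9.9]
gripper_width: 0.0446
```

>>> servo_tool:
  steps:
    - [4, 0, 0, -2, 0]
    - [4, 0, 0, -4, 0]
    - [4, 0, 0, -5, 0]
    - [4, 0, 0, -5, 0]
    - [4, 0, 0, 0, 0]

```text
time_s: 11.1
tcp_pos: [0.4226, 0.0417, 0.1771]
eef_rot: [179.9, 0.5, -159.7]
contact_force: [0.0, -0.3, -1.0]
gripper_width: 0.0447
```

Run:
```python
from h import *
stt()
im=r.capture('wrist');cv2.imwrite('pics/w6.png',im[:,:,::-1])
im=r.capture('scene');cv2.imwrite('pics/s6.png',cv2.resize(im[130:250,240:390,::-1],(750,600),interpolation=cv2.INTER_CUBIC))
```

```text
11.1 [0.4226 0.0417 0.1771] [ 179.94    0.5  -159.66] [ 0.  -0.3 -1. ] 0.0447
```

View pics/w6.png

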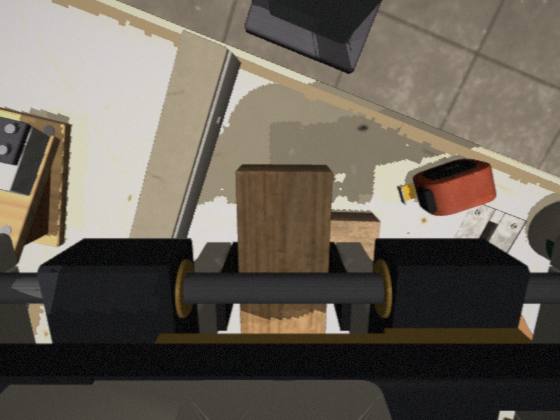

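View pics/s6.png

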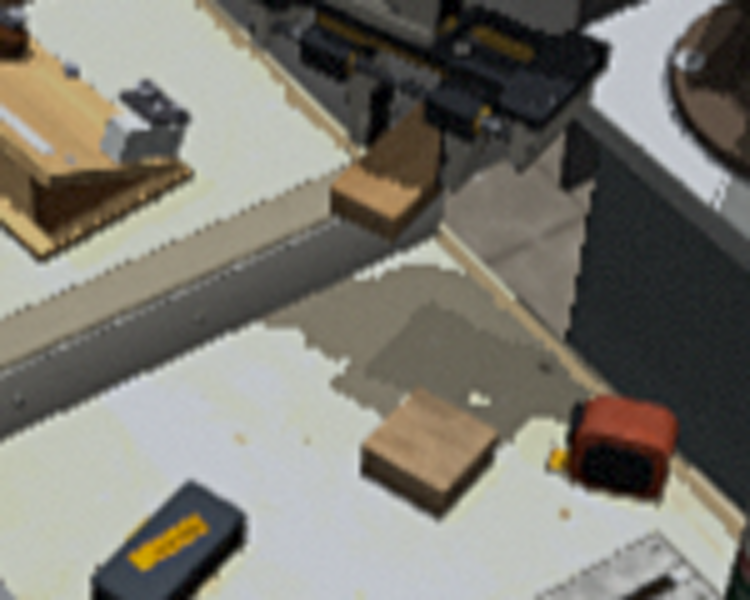

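Run:
```python
from h import *
s=r.get_state();a=np.radians(s['eef_rot'][2]);x=np.array([np.cos(a),np.sin(a),0]);y=np.array([np.sin(a),-np.cos(a),0])
im=cv2.imread('pics/w6.png');print(im[155:185:2,285].tolist())
for v in (165,173):
  for zz in (.008,-.014):
    p=onz('wrist',[[238,v],[332,v]],s['tcp_pos'][2]+zz,s);print(v,zz,((p-s['tcp_pos'])@np.c_[x,y]*1000).round(1))
# plan: touchdown pose. uphill bottom edge at bed x_e; block centre bed y
for xe in (74,78,82):
    yc=-54.0
    e=b2w([xe,yc,0],TH,T0)[0]
    a=np.radians(TH);u=np.array([np.cos(a),np.sin(a),0])
    c=e-u*.0225; print(xe,'tool centre',c.round(4),'TCP z',c[2]+.014,'body uphill x',c[0]+.0965*np.cos(a)+.039*np.sin(a))
```

```text
[[103, 121, 131], [104, 124, 130], [105, 124, 131], [100, 120, 130], [98, 118, 127], [29, 43, 54], [28, 42, 56], [30, 42, 54], [42, 58, 74], [53, 74, 97], [54, 74, 94], [54, 76, 95], [52, 74, 94], [54, 77, 97], [49, 75, 95]]
165 0.008 [[ 50.1 -20.8]
 [ 50.1  22. ]]
165 -0.014 [[ 46.9 -23.8]
 [ 46.8  25.3]]
173 0.008 [[ 46.4 -20.9]
 [ 46.4  22.2]]
173 -0.014 [[ 42.6 -23.9]
 [ 42.6  25.5]]
74 tool centre [ 0.5129 -0.2421  0.0633] TCP z 0.07727375136881175 body uphill x 0.6131878775242136
78 tool centre [ 0.5165 -0.2417  0.065 ] TCP z 0.07896422441577455 body uphill x 0.6167898051633341
82 tool centre [ 0.5201 -0.2413  0.0667] TCP z 0.08065469746273736 body uphill x 0.6203917328024547
```

Run:
```python
from h import *
e=b2w([78,-57.5,0],TH,T0)[0];a=np.radians(TH);c=e-np.array([np.cos(a),np.sin(a),0])*.0225
print(c); rows([c[0],c[1],.125],-83.5,4,turn=10.3)
```

```text
[ 0.51689141 -0.24517489  0.06496422]
8 [[4, np.float64(0.11), np.float64(-3.77), np.float64(0.6), np.float64(-9.5)], [4, np.float64(0.73), np.float64(-3.7), np.float64(0.6), np.float64(-9.5)], [4, np.float64(1.33), np.float64(-3.53), np.float64(0.6), np.float64(-9.5)], [4, np.float64(1.9), np.float64(-3.26), np.float64(0.6), np.float64(-9.5)], [4, np.float64(2.41), np.float64(-2.9), np.float64(0.6), np.float64(-9.5)], [4, np.float64(2.86), np.float64(-2.46), np.float64(0.6), np.float64(-9.5)], [4, np.float64(3.23), np.float64(-1.96), np.float64(0.6), np.float64(-9.5)], [4, np.float64(3.51), np.float64(-1.39), np.float64(0.6), np.float64(-9.5)]]
```

>>> servo_tool:
  steps:
    - [4, 0.1, -3.8, 0, -9.5]
    - [4, 0.7, -3.7, 0, -9.5]
    - [4, 1.3, -3.5, 0.6, -9.5]
    - [4, 1.9, -3.3, 0.6, -9.5]
    - [4, 2.4, -2.9, 0.8, -9.5]
    - [4, 2.9, -2.5, 0.9, -9.5]
    - [4, 3.2, -2.0, 1.0, -9.5]
    - [4, 3.5, -1.4, 1.0, -9.5]

```text
time_s: 12.2
tcp_pos: [0.5174, -0.2466, 0.1216]
eef_rot: [179.8, 0.1, -83.4]
contact_force: [0.1, -0.2, -1.1]
gripper_width: 0.0444
```

>>> servo_tool:
  steps:
    - [4, 0, 0, 0, 0]
    - [4, 0, 0, 0, 0]

```text
time_s: 12.45
tcp_pos: [0.5171, -0.2453, 0.1223]
eef_rot: [179.8, 0.0, -83.8]
contact_force: [0.2, -0.7, 0.6]
gripper_width: 0.0445
```

Run:
```python
from h import *
s=stt()
rows([.5169,-.2452,.09],-83.5,4)
import pickle;pickle.dump(s,open('w7.pkl','wb'))
im=r.capture('wrist');cv2.imwrite('pics/w7.png',im[:,:,::-1])
im=r.capture('scene');cv2.imwrite('pics/s7.png',cv2.resize(im[105:185,200:300,::-1],(750,600),interpolation=cv2.INTER_CUBIC))
```

```text
12.45 [ 0.5171 -0.2453  0.1223] [ 1.7985e+02  5.0000e-02 -8.3840e+01] [ 0.2 -0.7  0.6] 0.0445
1 [[4, np.float64(-0.02), np.float64(0.02), np.float64(3.23), np.float64(-0.3)]]
```

View pics/w7.png

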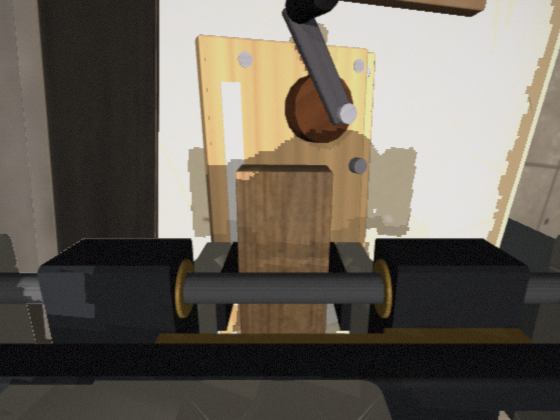

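View pics/s7.png

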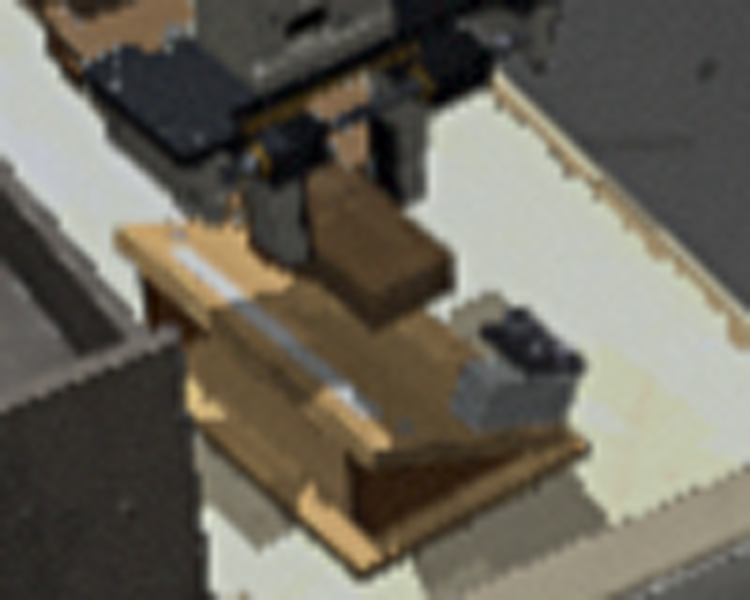

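Run:
```python
import cv2
t=cv2.imread('pics/w7.png')
cv2.imwrite('pics/w7z.png',cv2.resize(t[25:185,180:400],(800,582),interpolation=cv2.INTER_CUBIC))
```

```text
(no output)
```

View pics/w7z.png

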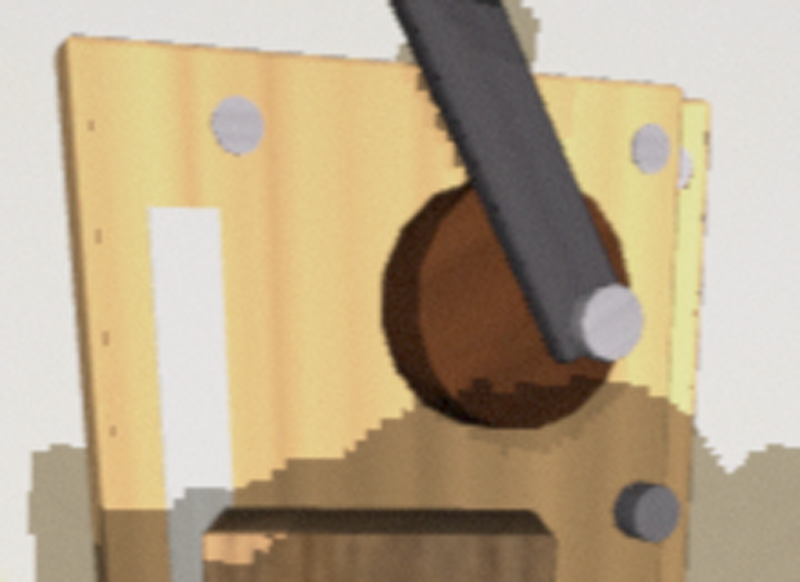

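Run:
```python
from h import *
import pickle
s=pickle.load(open('w7.pkl','rb'))
f=lambda u,v:((u+.5)*220/800-.5+180,(v+.5)*160/582-.5+25)
F=[((68,40),(105,-175,0)),((682,88),(-14,-175,0)),((656,511),(-6,-93,8)),((612,322),(22.5,-131,30))]
th,t,res=bedfit('wrist',[(f(*p),b) for p,b in F],s);print(th,t,res.tolist())
print(b2w([0,-54,0],th,t),b2w([0,-54,0],TH,T0))
# block end in tool frame
a=np.radians(s['eef_rot'][2]);x=np.array([np.cos(a),np.sin(a),0]);y=np.array([np.sin(a),-np.cos(a),0])
p=onz('wrist',[f(203,535),f(555,533)],s['tcp_pos'][2]+.008,s);print(((p-s['tcp_pos'])@np.c_[x,y]*1000).round(1), w2b(p,TH,T0))
# crate front face
print(onz('wrist',[[158,60],[158,150]],0,s))
```

```text
7.29743489103742 [ 0.46046165 -0.19336789] [[-0.8, 0.3], [0.1, 0.5], [0.5, -0.8], [0.2, -0.0]]
[[ 0.46732074 -0.24693049  0.032     ]] [[ 0.46861297 -0.24715288  0.032     ]]
[[ 47.2 -21.8]
 [ 47.4  22.5]] [[ 104.88562554 -104.98145687   59.59347573]
 [  64.72598669 -104.90823378   78.32022288]]
[[ 0.62611987 -0.34780219  0.        ]
 [ 0.62572424 -0.27762904  0.        ]]
```

>>> servo_tool:
  steps:
    - [4, 0, 0, 1.8, -0.7]
    - [4, 0, 0, 1.7, 0]
    - [4, 0, 0, 0, 0]
    - [4, 0, 0, 0.2, 0]
    - [4, 0, 0, 0, 0]
  squeeze: 8

```text
time_s: 13.18
tcp_pos: [0.5186, -0.2454, 0.0874]
eef_rot: [-179.9, -0.0, -83.0]
contact_force: [0.4, -0.0, -0.3]
gripper_width: 0.0448
```

>>> servo_tool:
  steps:
    - [4, 0, 0, 0.3, 0]
    - [4, 0, 0, 0.2, 0]
    - [4, 0, 0, 0, 0]
  squeeze: 8

```text
time_s: 13.55
tcp_pos: [0.518, -0.2456, 0.0815]
eef_rot: [180.0, 0.0, -83.0]
contact_force: [-0.3, 0.3, 0.5]
gripper_width: 0.0448
```

>>> servo_tool:
  steps:
    - [4, 0, 0, 0.2, 0]
    - [4, 0, 0, 0.1, 0]
    - [4, 0, 0, 0, 0]
  squeeze: 8

```text
time_s: 13.92
tcp_pos: [0.5181, -0.2458, 0.0791]
eef_rot: [-180.0, -0.0, -83.0]
contact_force: [-2.6, -0.1, 4.3]
gripper_width: 0.045
```

>>> servo_tool:
  steps:
    - [4, 0, 0, 0, 0]
    - [4, 0, 0, 0.1, 0]
    - [4, 0, 0, 0.1, 0]
    - [4, 0, 0, 0.1, 0]
  squeeze: 3

```text
time_s: 14.42
tcp_pos: [0.5173, -0.2456, 0.0752]
eef_rot: [179.9, 0.0, -83.0]
contact_force: [-4.0, -1.8, 3.1]
gripper_width: 0.0459
```

Run:
```python
from h import *
s=stt()
im=r.capture('scene');cv2.imwrite('pics/s8.png',cv2.resize(im[105:185,200:300,::-1],(750,600),interpolation=cv2.INTER_CUBIC))
```

```text
14.43 [ 0.5173 -0.2456  0.0752] [ 1.7991e+02  2.0000e-02 -8.3010e+01] [-4.  -1.8  3.1] 0.0459
```

View pics/s8.png

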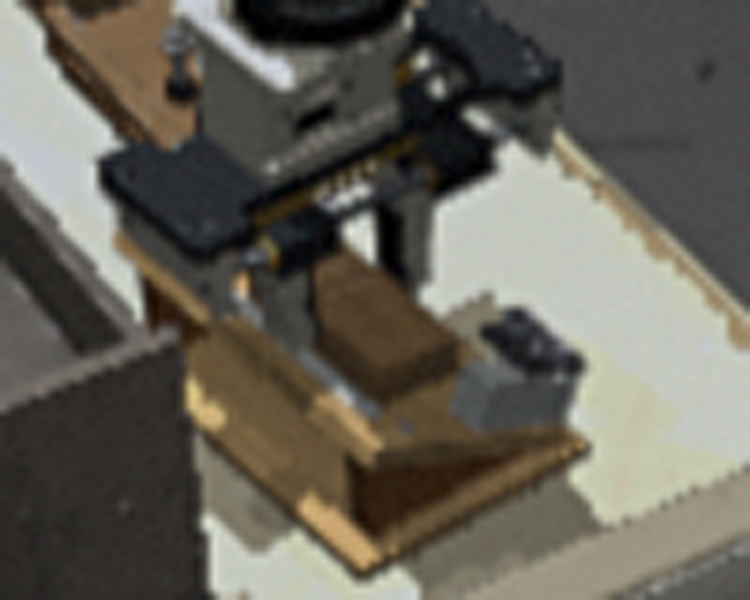

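>>> servo_tool:
  steps:
    - [4.6, 0, 0, 0.1, 0]
    - [4.6, 0, 0, 0.1, 0]
    - [4.7, 0, 0, 0, 0]
    - [4.7, 0, 0, 0, 0]

```text
time_s: 14.98
tcp_pos: [0.5191, -0.2454, 0.0739]
eef_rot: [-179.9, -0.0, -83.0]
contact_force: [-1.4, 0.1, -0.5]
gripper_width: 0.047
```

Run:
```python
from h import *
s=stt()
im=r.capture('scene');cv2.imwrite('pics/s9.png',cv2.resize(im[105:185,200:300,::-1],(750,600),interpolation=cv2.INTER_CUBIC))
```

```text
14.97 [ 0.5191 -0.2454  0.0739] [-1.7991e+02 -1.0000e-02 -8.2980e+01] [-1.4  0.1 -0.5] 0.047
```

View pics/s9.png

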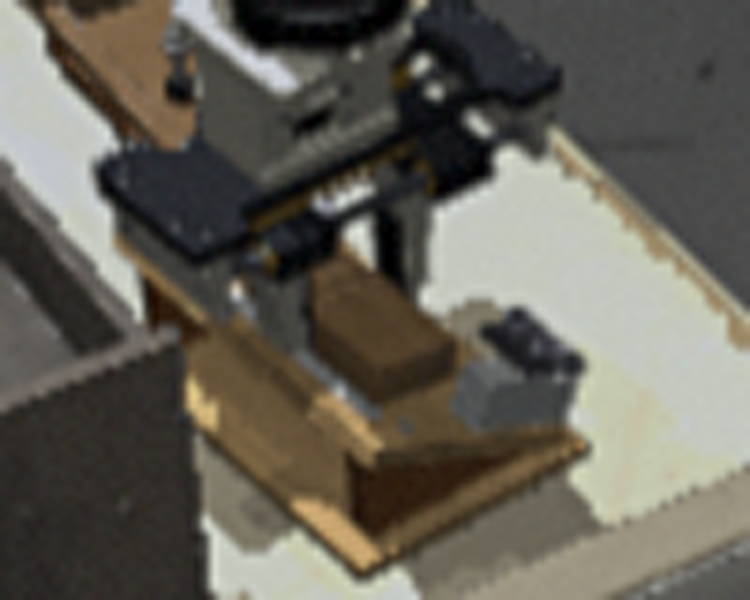

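>>> servo_tool:
  steps:
    - [4.8, 0, 0, 0, 0]
    - [4.8, 0, 0, 0, 0]
    - [4.9, 0, 0, 0, 0]
    - [4.9, 0, 0, 0, 0]

```text
time_s: 15.52
tcp_pos: [0.5184, -0.2455, 0.0737]
eef_rot: [-180.0, -0.0, -83.0]
contact_force: [-0.4, -0.3, 0.1]
gripper_width: 0.0487
```

Run:
```python
from h import *
s=stt()
im=r.capture('scene');cv2.imwrite('pics/s10.png',cv2.resize(im[105:185,200:300,::-1],(750,600),interpolation=cv2.INTER_CUBIC))
```

```text
15.53 [ 0.5184 -0.2455  0.0737] [-1.7998e+02 -1.0000e-02 -8.2990e+01] [-0.4 -0.3  0.1] 0.0487
```

View pics/s10.png

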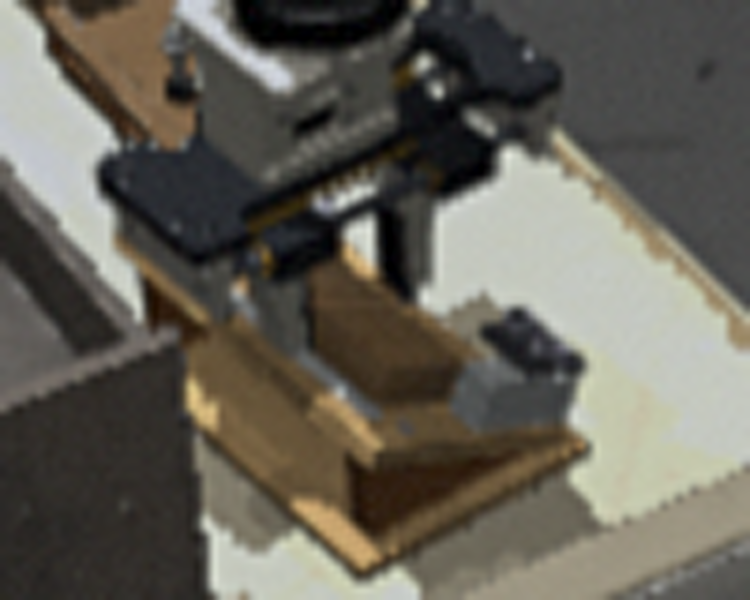

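>>> servo_tool:
  steps:
    - [5.3, 0, 0, -0.2, 0]
    - [6, 0, 0, -0.4, 0]
    - [6, 0, 0, -1, 0]
    - [6, 0, 0, -4, 0]
    - [6, 0, 0, -5, 0]
    - [3, 0, 0, -5, 0]

```text
time_s: 16.32
tcp_pos: [0.518, -0.2455, 0.2321]
eef_rot: [-180.0, -0.0, -83.0]
contact_force: [1.1, 0.3, -0.8]
gripper_width: 0.0548
```

Run:
```python
from h import *
import pickle
s=stt()
im=r.capture('scene');cv2.imwrite('pics/s11.png',cv2.resize(im[105:185,200:300,::-1],(750,600),interpolation=cv2.INTER_CUBIC))
im=r.capture('wrist');cv2.imwrite('pics/w11.png',im[:,:,::-1]);pickle.dump(s,open('w11.pkl','wb'))
```

```text
16.32 [ 0.518  -0.2455  0.2321] [-1.7997e+02 -2.0000e-02 -8.2990e+01] [ 1.1  0.3 -0.8] 0.0548
```

View pics/s11.png

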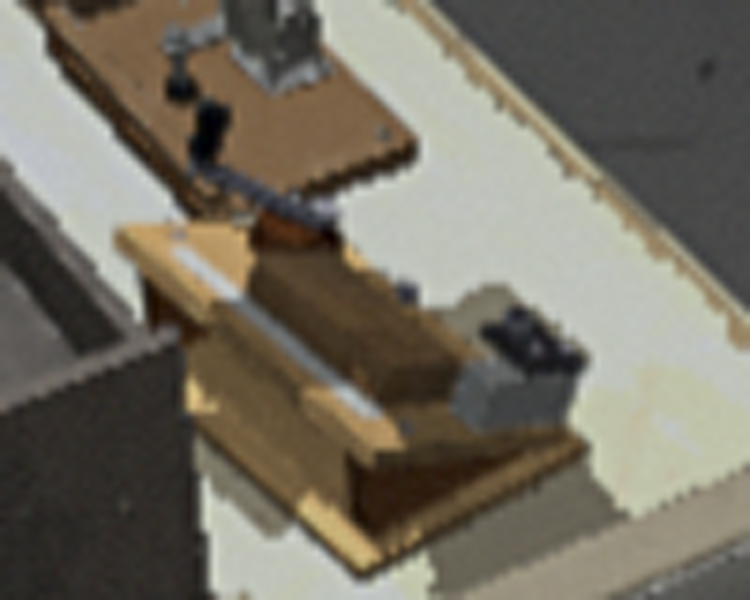

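View pics/w11.png

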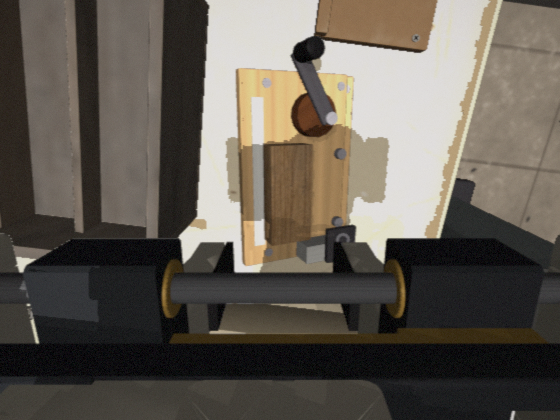

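Run:
```python
import cv2
t=cv2.imread('pics/w11.png')
cv2.imwrite('pics/w11z.png',cv2.resize(t[60:270,230:365],(386,600),interpolation=cv2.INTER_CUBIC))
```

```text
(no output)
```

View pics/w11z.png

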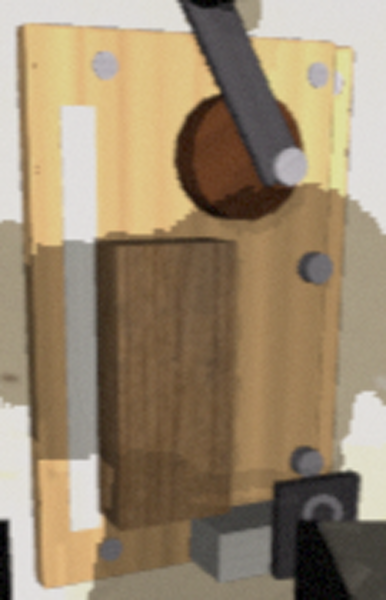

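```bash
cat >> h.py <<'E'
def onbed(n,px,z,th,t,st=None):
    o,d=ray(n,px,st);a=np.radians(th);nrm=np.array([-S25*np.cos(a),-S25*np.sin(a),C25]);p0=b2w([0,0,z],th,t)[0]
    s=((p0-o)@nrm)/(d@nrm);return w2b(o+d*s[:,None],th,t)
E
python3 - <<'E'
from h import *
import pickle
s=pickle.load(open('w11.pkl','rb'))
f=lambda u,v:((u+.5)*135/386-.5+230,(v+.5)*210/600-.5+60)
F=[((25,28),(105,-175,0)),((335,45),(-14,-175,0)),((316,267),(-6,-93,8)),((306,461),(-6,-15,8)),((40,585),(105,22,0)),((290,166),(22.5,-131,30))]
th,t,res=bedfit('wrist',[(f(*p),b) for p,b in F],s);print(th,t,res.tolist())
print(onbed('wrist',[f(*p) for p in [(110,243),(236,240),(120,528),(233,516)]],22,th,t,s).round(1))
print(onbed('wrist',[f(*p) for p in [(195,525),(219,578)]],26,th,t,s).round(1),'endstop')
print(onbed('wrist',[f(*p) for p in [(316,267),(306,461)]],8,th,t,s).round(1),'stops')
E
```

```text
6.553080041990843 [ 0.45847562 -0.19188133] [[-2.4, 4.0], [0.4, 3.1], [1.4, -0.5], [1.5, -2.7], [-1.4, -5.0], [0.5, 1.0]]
[[  83.9 -106.2   22. ]
 [  38.2 -105.9   22. ]
 [  80.7   -9.1   22. ]
 [  35.9   -6.4   22. ]]
[[53.6 -7.2 26. ]
 [43.3 15.1 26. ]] endstop
[[ -4.4 -93.7   8. ]
 [ -4.5 -18.    8. ]] stops
```

```bash
sed -i 's/^TH,T0=.*/TH,T0=6.8,np.array([.4612,-.1932])/' h.py
python3 - <<'E'
from h import *
a=np.radians(TH);u=np.array([np.cos(a),np.sin(a)]);v=np.array([-np.sin(a),np.cos(a)])
P=lambda h,y,dz:np.r_[T0+u*h+v*y,.032+h*S25/C25+dz]
print(P(.096,-.0545,.008),P(.0467,-.0545,.008))
rows(P(.096,-.0545,.05),-173.2,0,turn=10.4)
E
```

```text
[ 0.56297771 -0.23594984  0.08476554] [ 0.51402451 -0.24178715  0.06177657]
9 [[0, np.float64(-0.06), np.float64(-0.48), np.float64(1.22), np.float64(10.0)], [0, np.float64(-0.14), np.float64(-0.46), np.float64(1.22), np.float64(10.0)], [0, np.float64(-0.22), np.float64(-0.43), np.float64(1.22), np.float64(10.0)], [0, np.float64(-0.29), np.float64(-0.38), np.float64(1.22), np.float64(10.0)], [0, np.float64(-0.35), np.float64(-0.32), np.float64(1.22), np.float64(10.0)], [0, np.float64(-0.4), np.float64(-0.26), np.float64(1.22), np.float64(10.0)], [0, np.float64(-0.44), np.float64(-0.18), np.float64(1.22), np.float64(10.0)], [0, np.float64(-0.47), np.float64(-0.1), np.float64(1.22), np.float64(10.0)], [0, np.float64(-0.48), np.float64(-0.02), np.float64(1.22), np.float64(10.0)]]
```

>>> servo_tool:
  steps:
    - [0, -0.1, -0.5, 1.0, 10.1]
    - [0, -0.1, -0.5, 1.0, 10.1]
    - [0, -0.2, -0.4, 1.0, 10.1]
    - [0, -0.3, -0.4, 1.0, 10.1]
    - [0, -0.4, -0.3, 1.0, 10.1]
    - [0, -0.4, -0.3, 1.0, 10.1]
    - [0, -0.4, -0.2, 1.0, 10.1]
    - [0, -0.5, -0.1, 1.0, 10.1]

```text
time_s: 17.42
tcp_pos: [0.5565, -0.2364, 0.1499]
eef_rot: [-180.0, 0.0, -164.1]
contact_force: [0.3, -0.5, 0.7]
gripper_width: 0.0006
```

>>> servo_tool:
  steps:
    - [0, -0.5, 0, 1.5, 9.6]
    - [0, 0, 0, 1.0, 0]
    - [0, 0, 0, 0, 0]

```text
time_s: 17.8
tcp_pos: [0.5604, -0.235, 0.1242]
eef_rot: [180.0, -0.1, -173.2]
contact_force: [-0.6, -0.6, 0.6]
gripper_width: 0.0007
```

Run:
```python
from h import *
import pickle
s=stt()
rows([.563,-.236,.0848],-173.2,0)
im=r.capture('wrist');cv2.imwrite('pics/w12.png',im[:,:,::-1]);pickle.dump(s,open('w12.pkl','wb'))
```

```text
17.8 [ 0.5604 -0.235   0.1242] [ 1.7998e+02 -8.0000e-02 -1.7319e+02] [-0.6 -0.6  0.6] 0.0007
1 [[0, np.float64(-0.24), np.float64(-0.13), np.float64(3.94), np.float64(0.0)]]
```

View pics/w12.png

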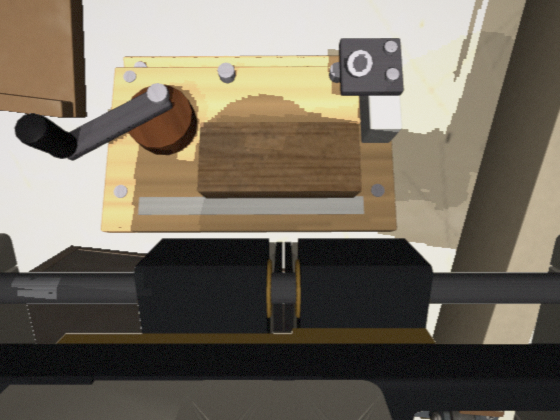

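>>> servo_tool:
  steps:
    - [0, -0.3, 0, 2.0, 0]
    - [0, 0, 0, 1.9, 0]
    - [0, 0, 0, 0, 0]
    - [0, 0.4, 0, 0.2, 0]
    - [0, 0.4, 0, 0.2, 0]
    - [0, 0, 0, 0, 0]

```text
time_s: 18.6
tcp_pos: [0.5559, -0.2357, 0.0822]
eef_rot: [-180.0, 0.0, -173.4]
contact_force: [0.2, 0.2, -0.4]
gripper_width: 0.0003
```

Run:
```python
from h import *
s=stt()
im=r.capture('wrist');cv2.imwrite('pics/w13.png',im[:,:,::-1])
im=r.capture('scene');cv2.imwrite('pics/s13.png',cv2.resize(im[105:185,200:300,::-1],(750,600),interpolation=cv2.INTER_CUBIC))
```

```text
18.6 [ 0.5559 -0.2357  0.0822] [-1.7999e+02  4.0000e-02 -1.7339e+02] [ 0.2  0.2 -0.4] 0.0003
```

View pics/w13.png

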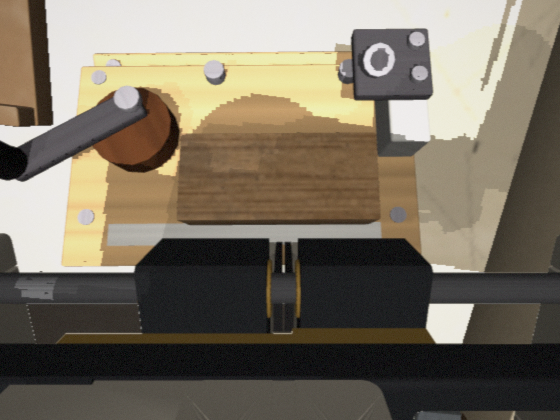

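View pics/s13.png

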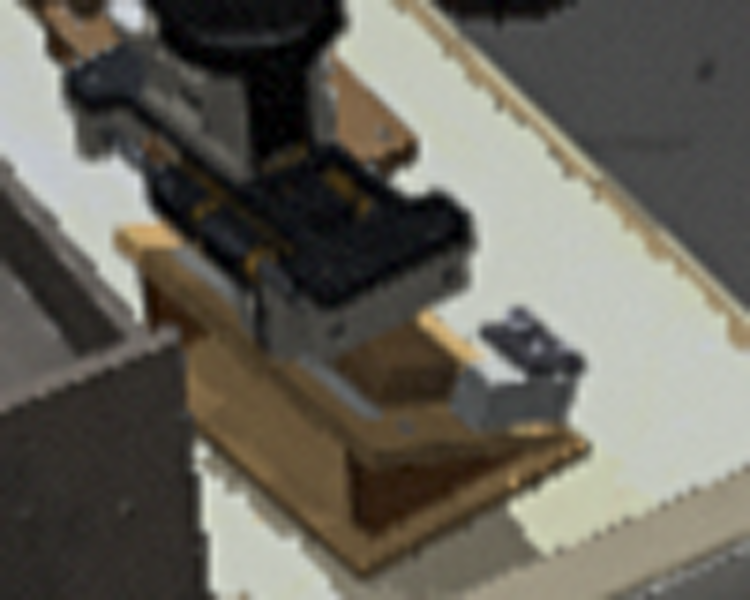

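>>> servo_tool:
  steps:
    - [0, 0.4, 0, 0.19, 0]
    - [0, 0.4, 0, 0.19, 0]
    - [0, 0.4, 0, 0.19, 0]
    - [0, 0.4, 0, 0.18, 0]
    - [0, 0.4, 0, 0.19, 0]
    - [0, 0, 0, 0, 0]

```text
time_s: 19.45
tcp_pos: [0.5358, -0.2379, 0.0721]
eef_rot: [180.0, -0.0, -173.4]
contact_force: [-0.3, 0.6, 0.8]
gripper_width: 0.0007
```

Run:
```python
from h import *
s=stt()
im=r.capture('wrist');cv2.imwrite('pics/w14.png',im[:,:,::-1])
```

```text
19.45 [ 0.5358 -0.2379  0.0721] [ 1.7999e+02 -2.0000e-02 -1.7340e+02] [-0.3  0.6  0.8] 0.0007
```

View pics/w14.png

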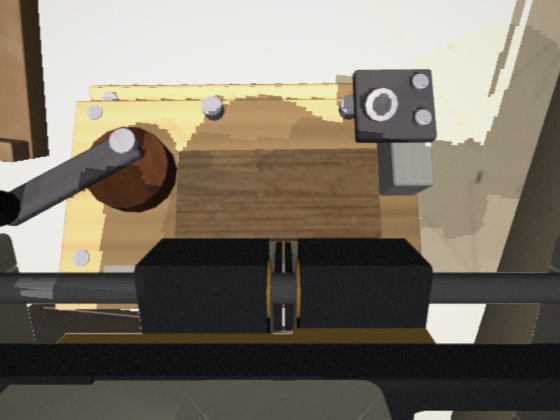

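>>> servo_tool:
  steps:
    - [0, 0.4, 0, 0.19, 0]
    - [0, 0.4, 0, 0.19, 0]
    - [0, 0.4, 0, 0.19, 0]
    - [0, 0.4, 0, 0.18, 0]
    - [0, 0, 0, 0, 0]

```text
time_s: 20.12
tcp_pos: [0.5198, -0.2397, 0.0646]
eef_rot: [180.0, -0.0, -173.4]
contact_force: [0.4, -0.6, -0.5]
gripper_width: 0.0006
```

Run:
```python
from h import *
s=stt()
im=r.capture('wrist');cv2.imwrite('pics/w15.png',im[:,:,::-1])
```

```text
20.12 [ 0.5198 -0.2397  0.0646] [ 1.7999e+02 -3.0000e-02 -1.7341e+02] [ 0.4 -0.6 -0.5] 0.0006
```

View pics/w15.png

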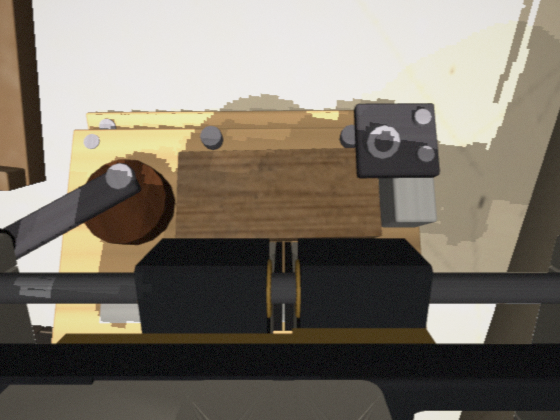

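>>> servo_tool:
  steps:
    - [0, 0.3, 0, 0.14, 0]
    - [0, 0.2, 0, 0.09, 0]
    - [0, 0.2, 0, 0.1, 0]
    - [0, 0, 0, 0, 0]

```text
time_s: 20.68
tcp_pos: [0.5133, -0.2406, 0.0615]
eef_rot: [-180.0, -0.0, -173.4]
contact_force: [-0.1, 0.1, -0.0]
gripper_width: 0.0004
```

>>> servo_tool:
  steps:
    - [0, 0.2, 0, 0.1, 0]
    - [0, 0.1, 0, 0.05, 0]
    - [0, 0, 0, 0, 0]

```text
time_s: 21.05
tcp_pos: [0.5123, -0.241, 0.0609]
eef_rot: [-179.9, 0.2, -173.4]
contact_force: [5.1, 0.4, 3.5]
gripper_width: 0.0006
```

Run:
```python
from h import *
s=stt()
im=r.capture('wrist');cv2.imwrite('pics/w16.png',im[:,:,::-1])
```

```text
21.05 [ 0.5123 -0.241   0.0609] [-179.94    0.2  -173.36] [5.1 0.4 3.5] 0.0006
```

View pics/w16.png

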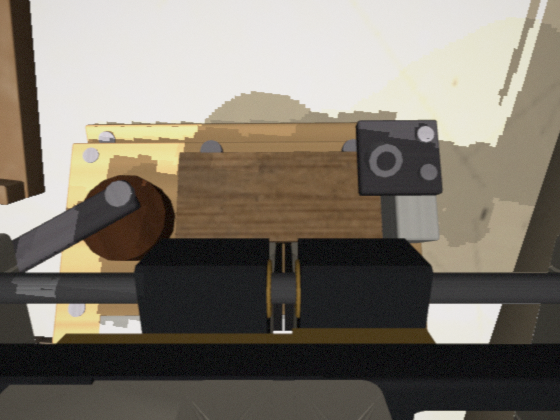

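```bash
cat >> h.py <<'E'
def P(h,y,z):
    a=np.radians(TH);return np.r_[T0+np.array([np.cos(a),np.sin(a)])*h+np.array([-np.sin(a),np.cos(a)])*y,z]
E
python3 - <<'E'
from h import *
path([r.get_state()['tcp_pos']+[.005,0,.07],P(-.0135,-.135,.131),P(-.0135,-.135,.047),P(-.0135,-.128,.047),P(-.0135,-.121,.047)],-173.3,0)
E
```

```text
[0, -0.5, -0.1, -7.0] [ 0.517 -0.241  0.131]
[0, 6.3, -8.1, -0.0] [ 0.464 -0.329  0.131]
[0, -0.0, 0.0, 8.4] [ 0.464 -0.329  0.047]
[0, 0.0, 0.7, -0.0] [ 0.463 -0.322  0.047]
[0, 0.0, 0.7, -0.0] [ 0.462 -0.315  0.047]
```

>>> servo_tool:
  steps:
    - [0, -0.5, 0, -0.5, 0]
    - [0, 0, 0, -3.5, 0]
    - [0, 0, 0, -3.0, 0]
    - [0, 3.1, -4.0, 0, 0]
    - [0, 3.2, -4.1, 0, 0]
    - [0, 0, 0, 3.0, 0]
    - [0, 0, 0, 0, 0]

```text
time_s: 21.98
tcp_pos: [0.4591, -0.3275, 0.0977]
eef_rot: [179.8, -0.3, -173.5]
contact_force: [0.1, 0.1, 0.4]
gripper_width: 0.0003
```

Run:
```python
from h import *
import pickle
s=stt()
rows(P(-.0135,-.135,.047),-173.2,0)
im=r.capture('wrist');cv2.imwrite('pics/w17.png',im[:,:,::-1]);pickle.dump(s,open('w17.pkl','wb'))
im=r.capture('top');cv2.imwrite('pics/t17.png',cv2.resize(im[200:280,335:435,::-1],(750,600),interpolation=cv2.INTER_CUBIC))
im=r.capture('scene');cv2.imwrite('pics/s17.png',cv2.resize(im[105:185,200:300,::-1],(750,600),interpolation=cv2.INTER_CUBIC))
```

```text
21.98 [ 0.4591 -0.3275  0.0977] [ 179.82   -0.33 -173.51] [0.1 0.1 0.4] 0.0003
1 [[0, np.float64(-0.45), np.float64(-0.19), np.float64(5.07), np.float64(-0.3)]]
```

View pics/w17.png

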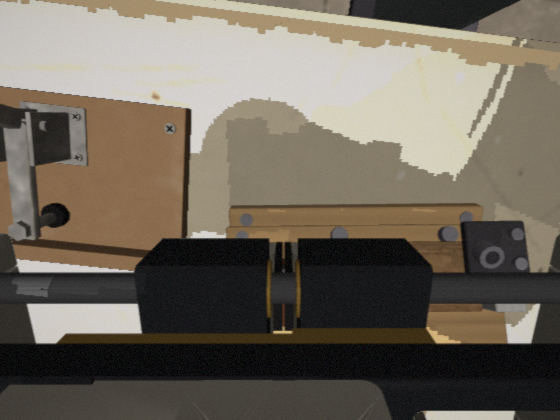

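View pics/s17.png

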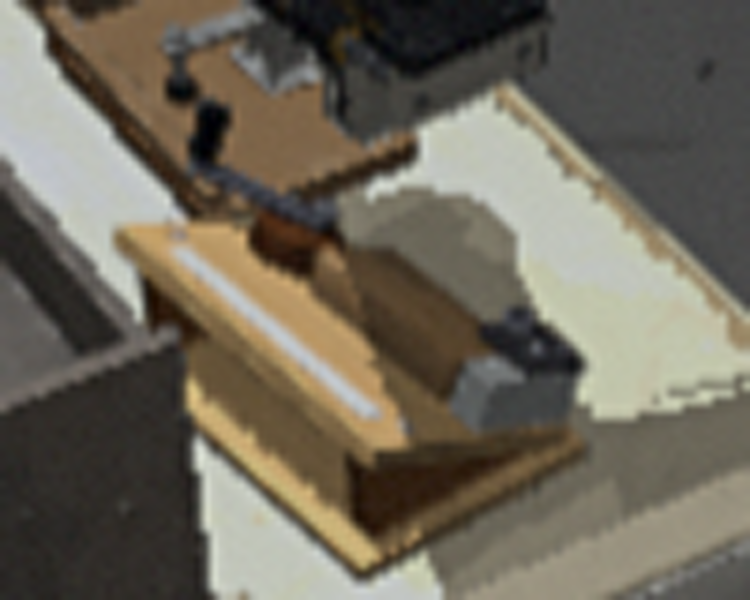

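View pics/t17.png

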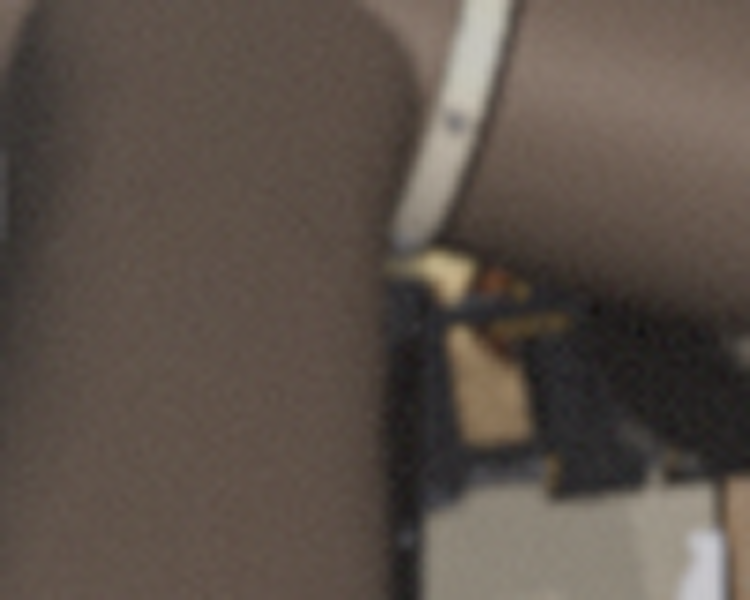

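>>> servo_tool:
  steps:
    - [0, -0.4, -0.2, 0, 0]
    - [0, 0, 0, 2.5, 0]
    - [0, 0, 0, 2.5, 0]
    - [0, 0, 0, 0, 0]

```text
time_s: 22.62
tcp_pos: [0.4657, -0.3289, 0.0489]
eef_rot: [179.9, -0.2, -173.4]
contact_force: [0.5, 0.1, 0.2]
gripper_width: 0.0001
```

Run:
```python
from h import *
s=stt()
rows(P(-.0135,-.131,.047),-173.2,0)
im=r.capture('wrist');cv2.imwrite('pics/w18.png',im[:,:,::-1])
im=r.capture('scene');cv2.imwrite('pics/s18.png',cv2.resize(im[105:185,200:300,::-1],(750,600),interpolation=cv2.INTER_CUBIC))
```

```text
22.62 [ 0.4657 -0.3289  0.0489] [ 1.7993e+02 -1.5000e-01 -1.7336e+02] [0.5 0.1 0.2] 0.0001
1 [[0, np.float64(0.19), np.float64(0.43), np.float64(0.19), np.float64(-0.2)]]
```

View pics/w18.png

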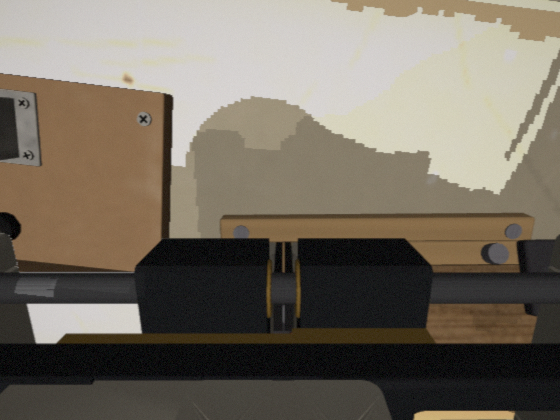

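View pics/s18.png

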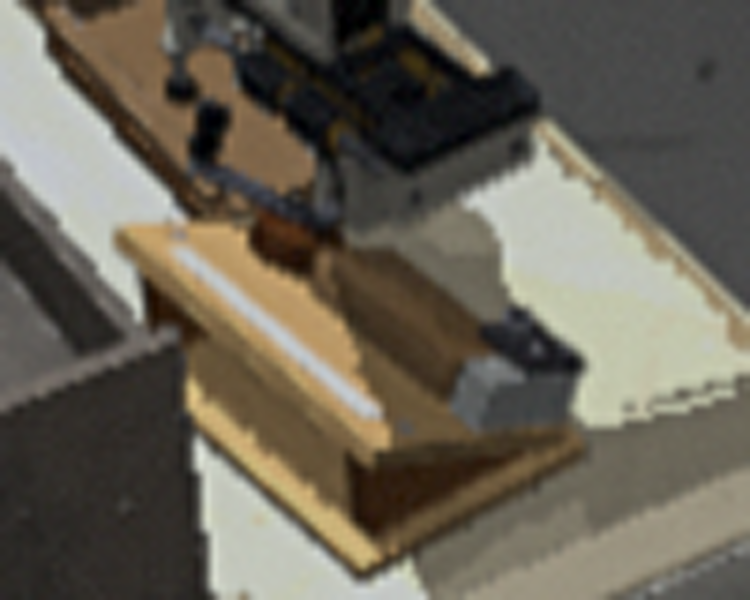

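>>> servo_tool:
  steps:
    - [0, 0.1, 0.3, 0.1, 0]
    - [0, 0, 0.3, 0, 0]
    - [0, 0, 0.2, 0, 0]
    - [0, 0, 0.2, 0, 0]
    - [0, 0, 0, 0, 0]

```text
time_s: 23.35
tcp_pos: [0.4642, -0.3196, 0.0491]
eef_rot: [-180.0, 0.0, -173.4]
contact_force: [0.0, 0.3, 0.6]
gripper_width: 0.0002
```

>>> servo_tool:
  steps:
    - [0, 0, 0.2, 0, 0]
    - [0, 0, 0.2, 0, 0]
    - [0, 0, 0.2, 0, 0]
    - [0, 0, 0, 0, 0]

```text
time_s: 23.85
tcp_pos: [0.4634, -0.3136, 0.049]
eef_rot: [180.0, -0.0, -173.4]
contact_force: [-0.1, 0.0, 0.5]
gripper_width: 0.0007
```

Run:
```python
from h import *
s=stt();print(w2b(s['tcp_pos'],TH,T0))
im=r.capture('scene');cv2.imwrite('pics/s19.png',cv2.resize(im[105:185,200:300,::-1],(750,600),interpolation=cv2.INTER_CUBIC))
```

```text
23.85 [ 0.4634 -0.3136  0.049 ] [ 180.     -0.   -173.38] [-0.1  0.   0.5] 0.0007
[[  -3.72381515 -119.79965607   20.46406892]]
```

View pics/s19.png

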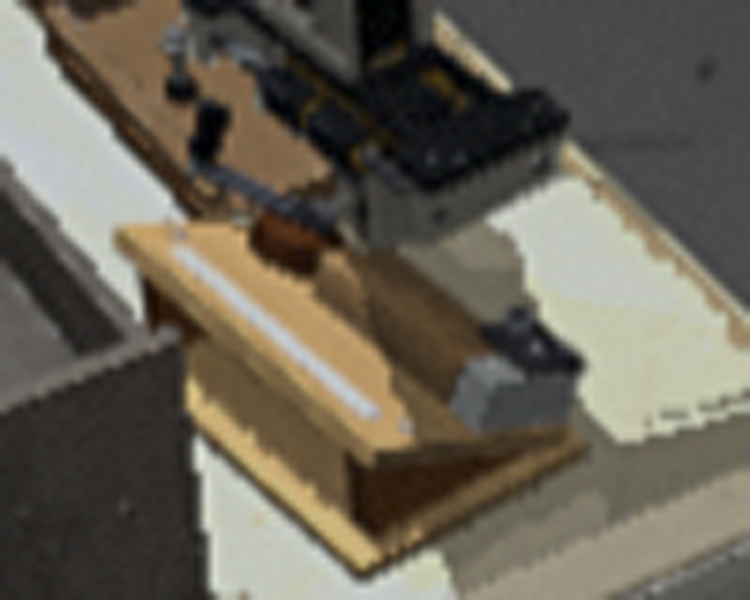

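>>> servo_tool:
  steps:
    - [0, 0, 0.2, 0, 0]
    - [0, 0, 0.2, 0, 0]
    - [0, 0, 0, 0, 0]

```text
time_s: 24.28
tcp_pos: [0.463, -0.3098, 0.0491]
eef_rot: [-180.0, 0.0, -173.4]
contact_force: [-0.3, -0.6, 0.3]
gripper_width: 0.0007
```

>>> servo_tool:
  steps:
    - [0, 0, 0.2, 0, 0]
    - [0, 0, 0, 0, 0]

```text
time_s: 24.52
tcp_pos: [0.463, -0.3091, 0.0494]
eef_rot: [-179.9, 0.0, -173.4]
contact_force: [-0.3, -10.1, -0.4]
gripper_width: 0.0003
```

>>> servo_tool:
  steps:
    - [0, 0, 0.2, 0, 0]
    - [0, 0, 0, 0, 0]

```text
time_s: 24.78
tcp_pos: [0.463, -0.3086, 0.0498]
eef_rot: [-179.8, 0.0, -173.4]
contact_force: [-1.7, -19.2, -1.6]
gripper_width: 0.0005
```

Run:
```python
from h import *
s=stt();print(w2b(s['tcp_pos'],TH,T0))
im=r.capture('wrist');cv2.imwrite('pics/w20.png',im[:,:,::-1])
im=r.capture('scene');cv2.imwrite('pics/s20.png',cv2.resize(im[105:185,200:300,::-1],(750,600),interpolation=cv2.INTER_CUBIC))
```

```text
24.77 [ 0.463  -0.3086  0.0498] [-1.7979e+02  3.0000e-02 -1.7335e+02] [ -1.7 -19.2  -1.6] 0.0005
[[  -3.27396186 -114.78904808   21.15836704]]
```

View pics/s20.png

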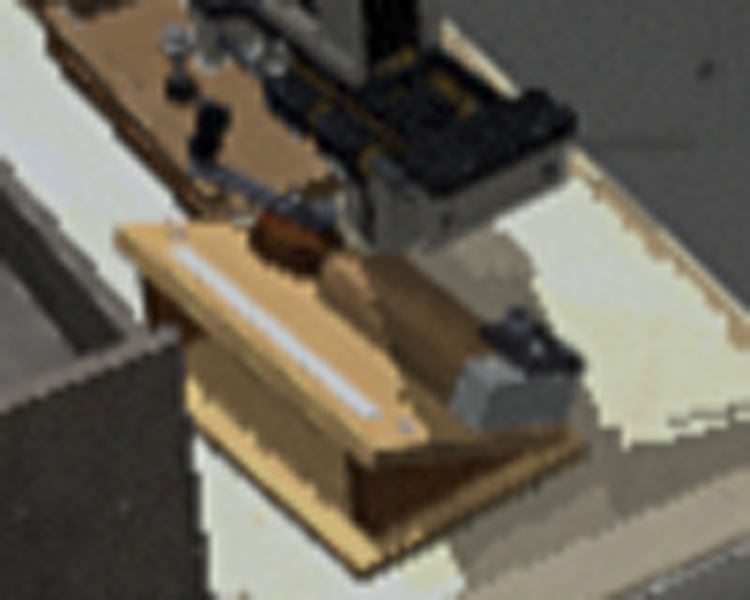

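View pics/w20.png

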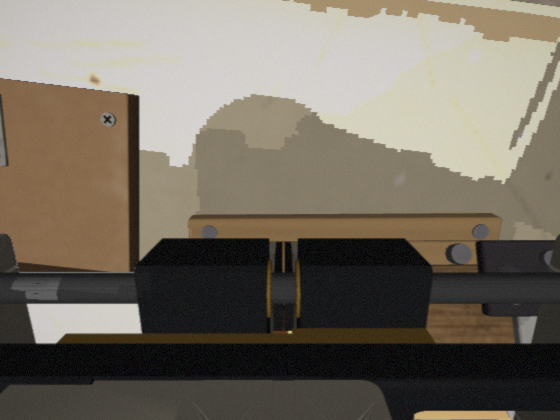

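Run:
```python
from h import *
s=stt();p=s['tcp_pos']
path([P(-.013,-.121,.05),P(-.013,-.121,.13),P(.063,-.050,.13),P(.063,-.05,.0695)],-173.3,0)
```

```text
24.88 [ 0.463  -0.3086  0.0498] [-1.7979e+02  3.0000e-02 -1.7336e+02] [ -1.8 -18.4  -2. ] 0.0006
[0, 0.1, -0.6, -0.0] [ 0.463 -0.315  0.05 ]
[0, -0.0, 0.0, -8.0] [ 0.463 -0.315  0.13 ]
[0, -7.6, 7.1, -0.0] [ 0.53  -0.235  0.13 ]
[0, -0.0, 0.0, 6.0] [ 0.53  -0.235  0.07 ]
```

>>> servo_tool:
  steps:
    - [0, 0.1, -0.9, 0, 0]
    - [0, 0, 0, -4, 0]
    - [0, 0, 0, -4, 0]
    - [0, -3.8, 3.5, 0, 0]
    - [0, -3.8, 3.6, 0, 0]
    - [0, 0, 0, 0, 0]
    - [0, 0, 0, 0, 0]

```text
time_s: 25.75
tcp_pos: [0.5296, -0.2352, 0.1286]
eef_rot: [180.0, -0.0, -173.3]
contact_force: [0.1, -0.2, -0.2]
gripper_width: 0.0005
```

Run:
```python
from h import *
import pickle
s=stt();rows(P(.063,-.05,.0695),-173.2,0)
im=r.capture('wrist');cv2.imwrite('pics/w21.png',im[:,:,::-1]);pickle.dump(s,open('w21.pkl','wb'))
cv2.imwrite('pics/w21z.png',cv2.resize(im[80:245,80:460,::-1],(800,347),interpolation=cv2.INTER_CUBIC))
im=r.capture('scene');cv2.imwrite('pics/s21.png',cv2.resize(im[105:185,200:300,::-1],(750,600),interpolation=cv2.INTER_CUBIC))
```

```text
25.75 [ 0.5296 -0.2352  0.1286] [ 1.7997e+02 -4.0000e-02 -1.7335e+02] [ 0.1 -0.2 -0.2] 0.0005
2 [[0, np.float64(-0.0), np.float64(-0.01), np.float64(2.96), np.float64(-0.1)], [0, np.float64(-0.0), np.float64(-0.01), np.float64(2.96), np.float64(-0.1)]]
```

View pics/w21z.png

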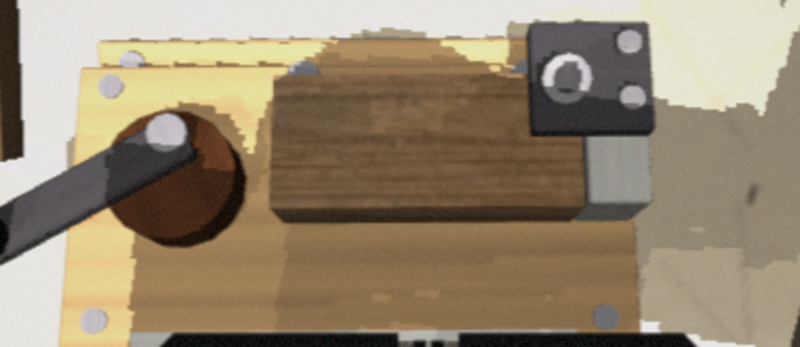

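View pics/s21.png

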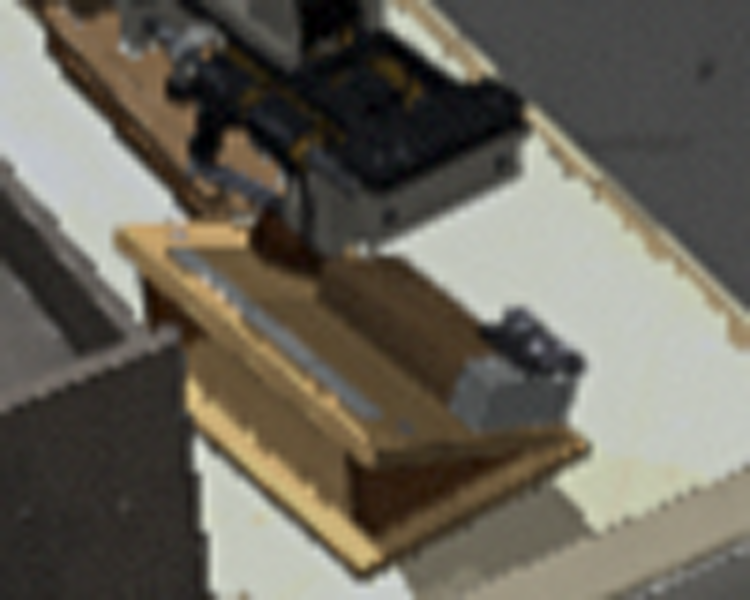

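>>> servo_tool:
  steps:
    - [0, 0, 0, 3.0, 0]
    - [0, 0, 0, 2.8, 0]
    - [0, 0, 0, 0, 0]
    - [0, 0.5, 0, 0.23, 0]
    - [0, 0.5, 0, 0.23, 0]
    - [0, 0.4, 0, 0.19, 0]
    - [0, 0, 0, 0, 0]

```text
time_s: 26.72
tcp_pos: [0.5157, -0.2372, 0.0648]
eef_rot: [-180.0, 0.0, -173.4]
contact_force: [0.3, 0.4, 0.3]
gripper_width: 0.0003
```

>>> servo_tool:
  steps:
    - [0, 0.2, 0, 0.1, 0]
    - [0, 0.2, 0, 0.1, 0]
    - [0, 0, 0, 0, 0]

```text
time_s: 27.1
tcp_pos: [0.512, -0.2377, 0.0624]
eef_rot: [-180.0, 0.0, -173.4]
contact_force: [-0.4, -0.3, -0.6]
gripper_width: 0.0002
```

>>> servo_tool:
  steps:
    - [0, 0.1, 0, 0.05, 0]
    - [0, 0, 0, 0, 0]

```text
time_s: 27.35
tcp_pos: [0.5116, -0.2378, 0.0622]
eef_rot: [-180.0, 0.1, -173.4]
contact_force: [2.5, 0.5, 1.5]
gripper_width: 0.0008
```

>>> servo_tool:
  steps:
    - [0, 0.1, 0, 0.05, 0]
    - [0, 0, 0, 0, 0]

```text
time_s: 27.6
tcp_pos: [0.5114, -0.2379, 0.0621]
eef_rot: [-180.0, 0.1, -173.4]
contact_force: [4.5, 2.3, 3.2]
gripper_width: 0.0005
```

Run:
```python
from h import *
s=stt();p=s['tcp_pos']
print('stop contact bed',w2b([.5111,-.3513,.0839],TH,T0))
def K(ph,dy,up=0):
    x=22.5+65*np.cos(np.radians(ph));y=-131+65*np.sin(np.radians(ph))
    h=(x*C25-40*S25)/1000;return P(h,(y+dy)/1000,.032+h*S25/C25+.0353+up)
path([p+[.004,0,.08],K(-60,4,.05),K(-60,4)]+[K(f,13) for f in (-60,-50,-40,-30,-20,-10,0,10,20,30,36,42)],-173.3,4.4)
```

```text
27.6 [ 0.5114 -0.2379  0.0621] [-1.7996e+02  1.4000e-01 -1.7337e+02] [4.5 2.3 3.2] 0.0005
stop contact bed [[  49.87473283 -162.89620485   34.00834413]]
[4.4, -0.4, -0.0, -8.0] [ 0.515 -0.238  0.142]
[4.4, 1.5, -13.3, 0.9] [ 0.516 -0.371  0.133]
[4.4, -0.0, 0.0, 5.0] [ 0.516 -0.371  0.083]
[4.4, 0.0, 0.9, -0.0] [ 0.515 -0.362  0.083]
[4.4, -0.8, 0.7, -0.4] [ 0.522 -0.355  0.087]
[4.4, -0.7, 0.8, -0.3] [ 0.528 -0.346  0.09 ]
[4.4, -0.6, 0.9, -0.3] [ 0.533 -0.336  0.093]
[4.4, -0.4, 1.0, -0.2] [ 0.536 -0.325  0.095]
[4.4, -0.3, 1.1, -0.1] [ 0.538 -0.314  0.096]
[4.4, -0.1, 1.1, -0.0] [ 0.537 -0.303  0.096]
[4.4, 0.1, 1.1, 0.0] [ 0.535 -0.292  0.096]
[4.4, 0.3, 1.1, 0.1] [ 0.531 -0.281  0.095]
[4.4, 0.4, 1.0, 0.2] [ 0.525 -0.272  0.093]
[4.4, 0.3, 0.6, 0.2] [ 0.521 -0.266  0.091]
[4.4, 0.4, 0.5, 0.2] [ 0.517 -0.262  0.089]
```

>>> servo_tool:
  steps:
    - [0, -0.4, 0, -0.3, 0]
    - [2, 0, 0, -4, 0]
    - [4.4, 0, 0, -3.7, 0]
    - [4.4, 0.5, -4.4, 0.3, 0]
    - [4.4, 0.5, -4.4, 0.3, 0]
    - [4.4, 0.5, -4.5, 0.3, 0]
    - [4.4, 0, 0, 0, 0]

```text
time_s: 28.48
tcp_pos: [0.5125, -0.3735, 0.1309]
eef_rot: [179.9, -0.2, -173.6]
contact_force: [0.1, -0.2, -0.6]
gripper_width: 0.0435
```

Run:
```python
from h import *
s=stt()
rows(np.array([.516,-.371,.083]),-173.2,4.4)
im=r.capture('wrist');cv2.imwrite('pics/w22.png',im[:,:,::-1])
im=r.capture('scene');cv2.imwrite('pics/s22.png',cv2.resize(im[95:175,200:300,::-1],(750,600),interpolation=cv2.INTER_CUBIC))
```

```text
28.48 [ 0.5125 -0.3735  0.1309] [ 179.91   -0.2  -173.6 ] [ 0.1 -0.2 -0.6] 0.0435
1 [[4.4, np.float64(-0.37), np.float64(0.21), np.float64(4.79), np.float64(-0.4)]]
```

View pics/w22.png

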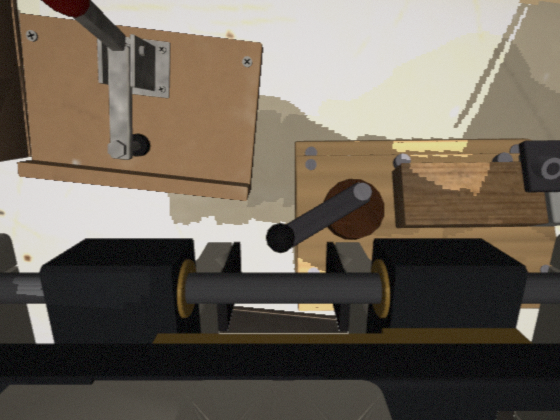

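View pics/s22.png

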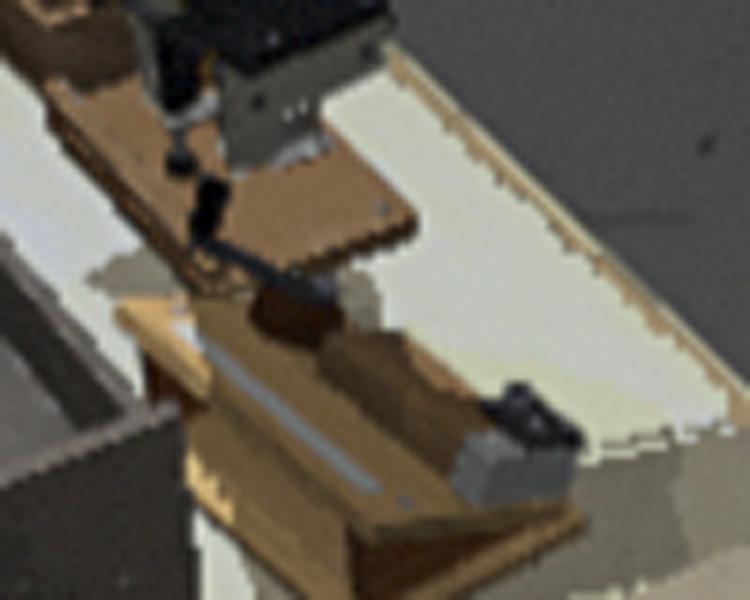

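Run:
```python
from h import *
s=stt();k=onz('wrist',[[280,237]],.105,s);print(k, w2b(k,TH,T0))
```

```text
28.57 [ 0.513  -0.3713  0.1314] [ 1.7991e+02 -1.5000e-01 -1.7349e+02] [ 0.6 -0.1 -0.1] 0.0442
[[ 0.51115688 -0.37365573  0.105     ]] [[  56.44416563 -185.10140625   54.22624139]]
```

Knob confirmed where expected. Descend and swing.

>>> servo_tool:
  steps:
    - [4.4, -0.3, 0, 2.4, 0]
    - [4.4, 0, 0, 2.4, 0]
    - [4.4, 0, 0, 0, 0]
    - [4.4, 0, 0.9, 0, 0]
    - [4.4, -0.8, 0.7, -0.4, 0]
    - [4.4, -0.7, 0.8, -0.3, 0]
    - [4.4, -0.6, 0.9, -0.3, 0]
    - [4.4, -0.4, 1.0, -0.2, 0]
  squeeze: 20

```text
time_s: 29.58
tcp_pos: [0.5407, -0.3258, 0.0996]
eef_rot: [-179.8, 0.4, -173.3]
contact_force: [3.4, -2.7, 1.3]
gripper_width: 0.044
```

Run:
```python
from h import *
s=stt();print(w2b(s['tcp_pos'],TH,T0))
im=r.capture('scene');cv2.imwrite('pics/s23.png',cv2.resize(im[95:175,200:300,::-1],(750,600),interpolation=cv2.INTER_CUBIC))
```

```text
29.57 [ 0.5407 -0.3258  0.0996] [-179.77    0.37 -173.3 ] [ 3.4 -2.7  1.3] 0.044
[[  85.88555934 -141.09627953   34.58499654]]
```

View pics/s23.png

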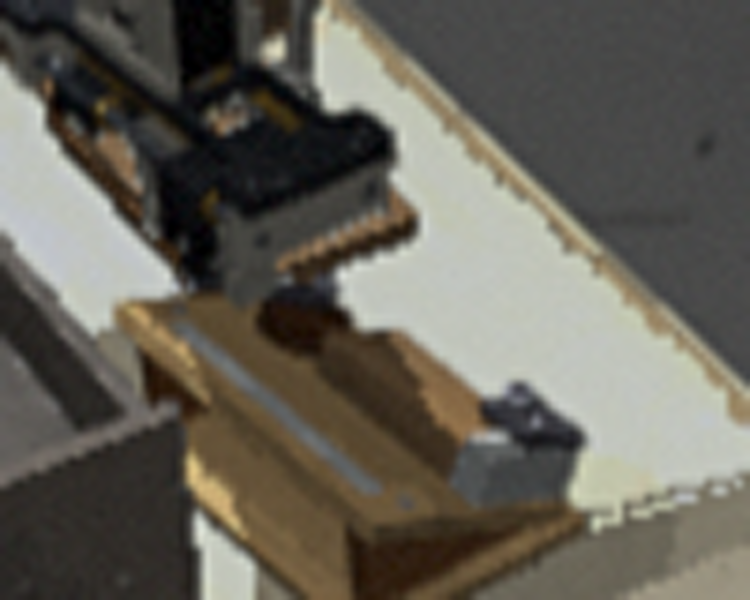

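>>> servo_tool:
  steps:
    - [4.4, 0, 1.1, 0, 0]
    - [4.4, 0, 1.1, 0, 0]
    - [4.4, 0.1, 1.1, 0.1, 0]
    - [4.4, 0.3, 1.1, 0.2, 0]
    - [4.4, 0, 0, 0, 0]

```text
time_s: 30.25
tcp_pos: [0.5271, -0.2809, 0.093]
eef_rot: [179.9, -0.1, -173.4]
contact_force: [-1.2, -0.3, 0.4]
gripper_width: 0.0438
```

Run:
```python
from h import *
s=stt();print(w2b(s['tcp_pos'],TH,T0))
im=r.capture('wrist');cv2.imwrite('pics/w24.png',im[:,:,::-1])
def K(ph,dy,up=0):
    x=22.5+65*np.cos(np.radians(ph));y=-131+65*np.sin(np.radians(ph))
    h=(x*C25-40*S25)/1000;return P(h,(y+dy)/1000,.032+h*S25/C25+.0353+up)
path([K(f,13) for f in (20,25,30,36,42)],-173.3,4.4)
```

```text
30.25 [ 0.5271 -0.2809  0.093 ] [ 1.7994e+02 -9.0000e-02 -1.7337e+02] [-1.2 -0.3  0.4] 0.0438
[[ 75.63300225 -94.91615971  31.99117438]]
[4.4, -0.4, -0.0, -0.2] [ 0.531 -0.281  0.095]
[4.4, 0.2, 0.5, 0.1] [ 0.528 -0.276  0.094]
[4.4, 0.2, 0.5, 0.1] [ 0.525 -0.272  0.093]
[4.4, 0.3, 0.6, 0.2] [ 0.521 -0.266  0.091]
[4.4, 0.4, 0.5, 0.2] [ 0.517 -0.262  0.089]
```

View pics/w24.png

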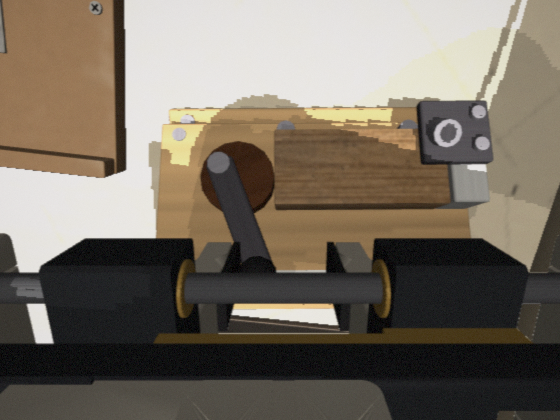

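>>> servo_tool:
  steps:
    - [4.4, 0, 0.5, 0, 0]
    - [4.4, 0.1, 0.5, 0, 0]
    - [4.4, 0.2, 0.5, 0.1, 0]
    - [4.4, 0, 0, 0, 0]

```text
time_s: 30.8
tcp_pos: [0.5244, -0.2722, 0.0922]
eef_rot: [-179.7, 0.0, -173.4]
contact_force: [5.5, -30.1, -13.9]
gripper_width: 0.0442
```

>>> servo_tool:
  steps:
    - [4.4, 0.2, 0.3, 0.1, 0]
    - [4.4, 0.2, 0.3, 0.1, 0]
    - [4.4, 0, 0, 0, 0]

```text
time_s: 31.18
tcp_pos: [0.5226, -0.2684, 0.0915]
eef_rot: [-179.5, 0.3, -173.4]
contact_force: [10.9, -38.8, -16.2]
gripper_width: 0.0451
```

Run:
```python
from h import *
s=stt();b=w2b(s['tcp_pos'],TH,T0);print(b, 'knob y',b[0,1]-22+9,'phi',np.degrees(np.arcsin((b[0,1]-13+131)/65)))
im=r.capture('wrist');cv2.imwrite('pics/w25.png',im[:,:,::-1])
im=r.capture('scene');cv2.imwrite('pics/s25.png',cv2.resize(im[95:175,200:300,::-1],(750,600),interpolation=cv2.INTER_CUBIC))
```

```text
31.18 [ 0.5226 -0.2684  0.0915] [-179.48    0.32 -173.36] [ 10.9 -38.8 -16.2] 0.0451
[[ 72.31851163 -81.94860827  31.93134923]] knob y -94.94860827286084 phi 33.685701823052455
```

View pics/w25.png

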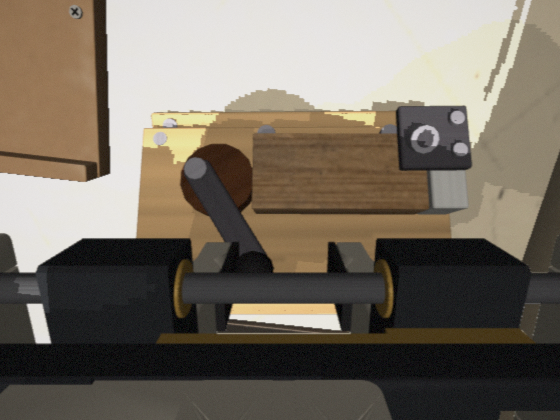

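View pics/s25.png

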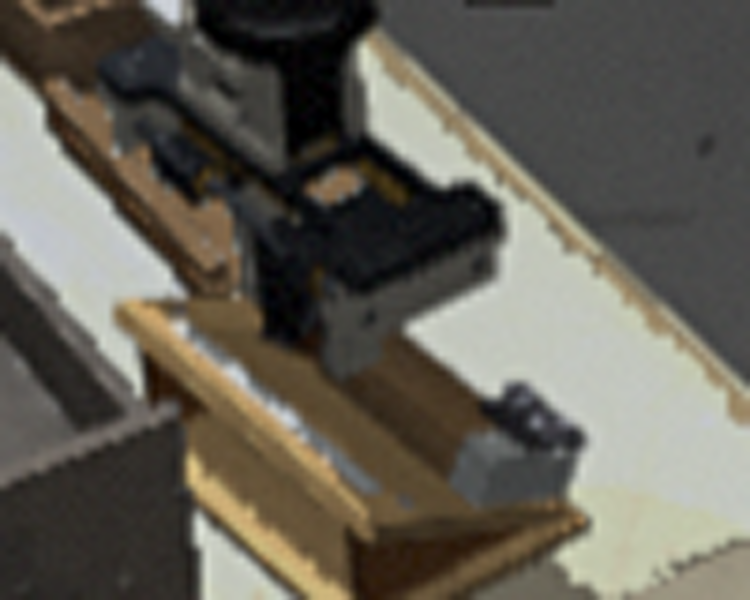

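Run:
```python
from h import *
s=stt();im=cv2.imread('pics/w25.png');cv2.imwrite('pics/w25z.png',cv2.resize(im[90:300,120:340],(628,600),interpolation=cv2.INTER_CUBIC))
```

```text
31.27 [ 0.5225 -0.2686  0.0915] [-179.48    0.3  -173.36] [ 10.3 -39.7 -15.3] 0.0448
```

View pics/w25z.png

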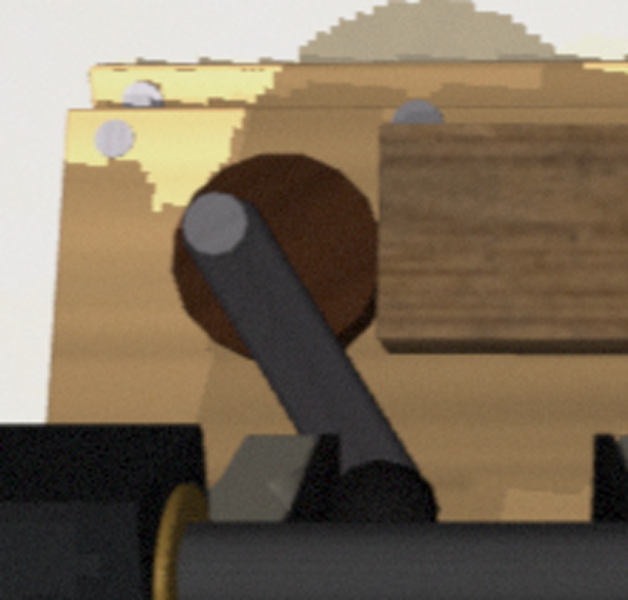

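Run:
```python
from h import *
s=r.get_state()
f=lambda u,v:((u+.5)*220/628-.5+120,(v+.5)*210/600-.5+90)
b=onbed('wrist',[f(217,222),f(375,462),f(320,378)],28,TH,T0,s);print(b)
for k in (1,2):
    d=b[k]-b[0];print(np.degrees(np.arctan2(d[1],d[0])))
```

```text
[[  21.97406311 -131.10539233   28.        ]
 [  68.32229091  -99.51823544   28.        ]
 [  52.55100391 -110.20970641   28.        ]]
34.275138844476686
34.347940640426934
```

>>> servo_tool:
  steps:
    - [4.4, 0, -0.4, 0, 0]
    - [4.4, 0, 0, 0, 0]

```text
time_s: 31.52
tcp_pos: [0.523, -0.2701, 0.0916]
eef_rot: [-179.7, 0.3, -173.4]
contact_force: [9.6, -22.5, -7.5]
gripper_width: 0.0442
```

Run:
```python
from h import *
s=stt();b=w2b(s['tcp_pos'],TH,T0);print(b,'phi if touching',np.degrees(np.arcsin((b[0,1]-13+131)/65)))
im=r.capture('wrist');cv2.imwrite('pics/w26.png',im[:,:,::-1]);cv2.imwrite('pics/w26z.png',cv2.resize(im[90:250,120:500,::-1],(800,337),interpolation=cv2.INTER_CUBIC))
```

```text
31.52 [ 0.523  -0.2701  0.0916] [-179.66    0.33 -173.38] [  9.6 -22.5  -7.5] 0.0442
[[ 72.54571433 -83.67075664  31.91708354]] phi if touching 31.880016866496515
```

View pics/w26z.png

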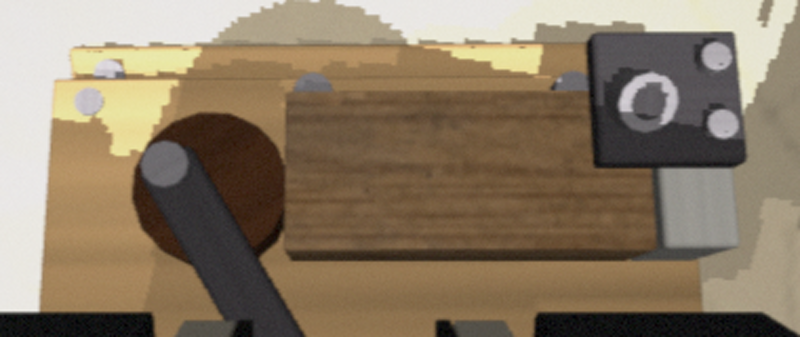

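>>> servo_tool:
  steps:
    - [4.4, 0, -1.0, 0, 0]
    - [4.4, 0, 0, 0, -9]
    - [4.4, 0, 0, 0, -9]
    - [4.4, 0, 0, 0, -9]
    - [4.4, 0, 0, 0, -9]
    - [4.4, 0, 0, 0, 0]
  squeeze: 60

```text
time_s: 32.33
tcp_pos: [0.5204, -0.2767, 0.0903]
eef_rot: [-180.0, -0.0, -137.3]
contact_force: [2.2, -4.7, -0.8]
gripper_width: 0.0438
```

Run:
```python
from h import *
s=stt();b=w2b(s['tcp_pos'],TH,T0);print(b)
im=r.capture('wrist');cv2.imwrite('pics/w27.png',im[:,:,::-1])
```

```text
32.33 [ 0.5204 -0.2767  0.0903] [-1.7999e+02 -3.0000e-02 -1.3732e+02] [ 2.2 -4.7 -0.8] 0.0438
[[ 69.00691019 -89.89470027  32.20359534]]
```

View pics/w27.png

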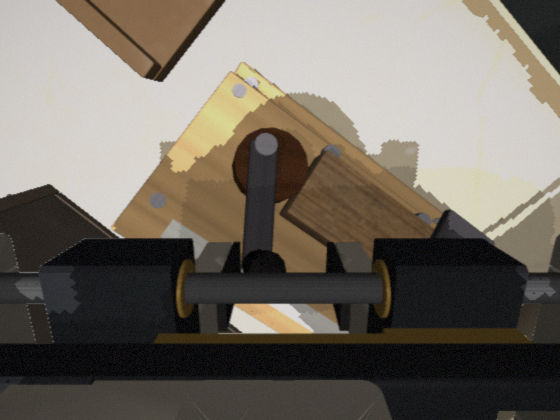

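>>> servo_tool:
  steps:
    - [4.4, 0, 0.3, 0.1, 0]
    - [4.4, 0, 0.3, 0.1, 0]
    - [4.4, 0, 0, 0, 0]

```text
time_s: 32.75
tcp_pos: [0.5195, -0.2745, 0.0901]
eef_rot: [-179.6, 0.1, -137.4]
contact_force: [6.4, -16.6, -1.3]
gripper_width: 0.0439
```

>>> servo_tool:
  steps:
    - [4.4, 0, 0.2, 0, 0]
    - [4.4, 0, 0.1, 0, 0]
    - [4.4, 0, 0, 0, 0]

```text
time_s: 33.12
tcp_pos: [0.5189, -0.2737, 0.0901]
eef_rot: [-179.4, 0.1, -137.4]
contact_force: [10.7, -26.4, -9.3]
gripper_width: 0.0442
```

>>> servo_tool:
  steps:
    - [4.4, 0, 0.2, 0, 0]
    - [4.4, 0, 0.2, 0, 0]
    - [4.4, 0, 0, 0, 0]

```text
time_s: 33.5
tcp_pos: [0.5185, -0.2723, 0.0907]
eef_rot: [-179.2, 0.2, -137.4]
contact_force: [17.5, -34.8, -14.1]
gripper_width: 0.0445
```

Run:
```python
from h import *
s=stt();b=w2b(s['tcp_pos'],TH,T0);print(b, s['joint_torque'].round(1))
im=r.capture('wrist');cv2.imwrite('pics/w28.png',cv2.resize(im[50:290,130:430,::-1],(750,600),interpolation=cv2.INTER_CUBIC))
im=r.capture('scene');cv2.imwrite('pics/s28.png',cv2.resize(im[95:175,200:300,::-1],(750,600),interpolation=cv2.INTER_CUBIC))
```

```text
33.5 [ 0.5185 -0.2723  0.0907] [-179.17    0.18 -137.4 ] [ 17.5 -34.8 -14.1] 0.0445
[[ 67.83573834 -85.28736289  33.09376821]] [ 14.  -56.1  14.2  -3.7  -7.8   0.3]
```

View pics/w28.png

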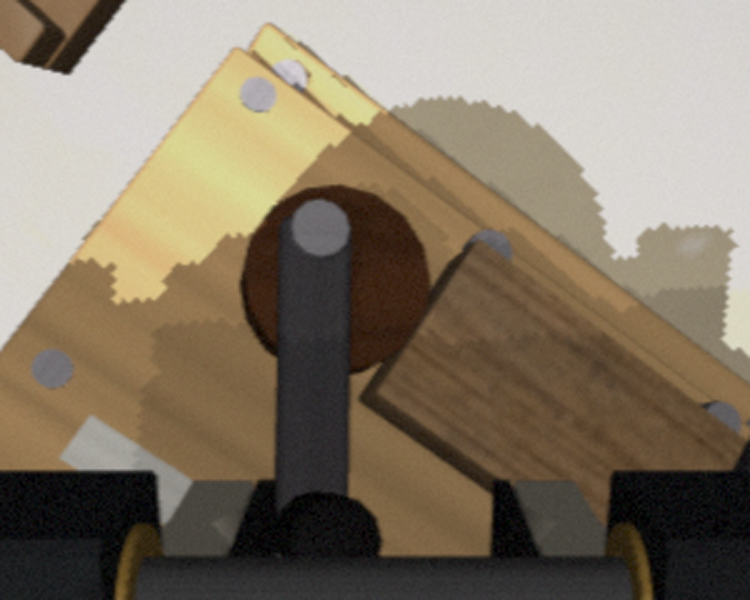

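View pics/s28.png

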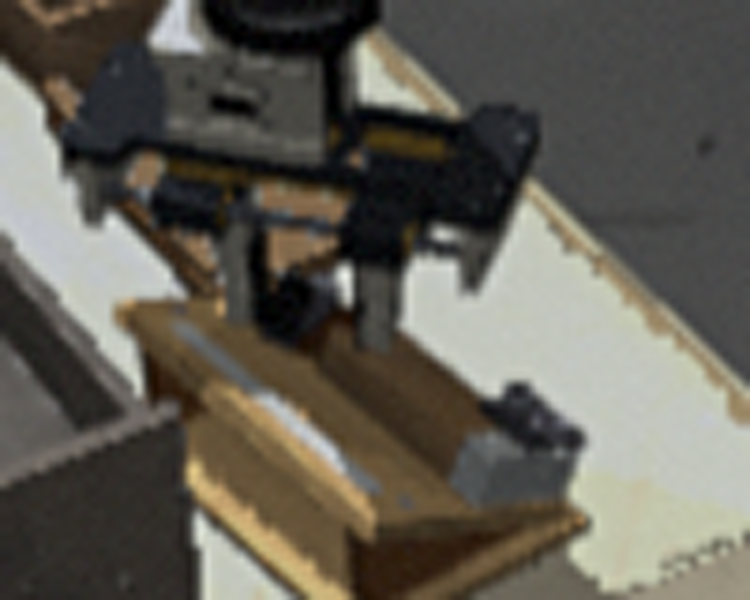

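Run:
```python
from h import *
im=cv2.imread('pics/w27.png');cv2.imwrite('pics/w27z.png',cv2.resize(im[50:290,130:430],(750,600),interpolation=cv2.INTER_CUBIC))
```

```text
(no output)
```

View pics/w27z.png

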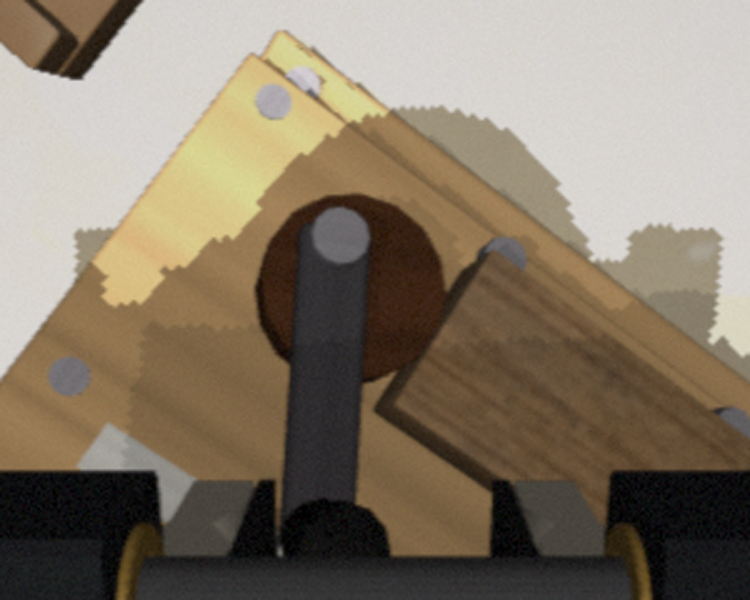

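Run:
```python
from h import *
s=r.get_state()
f=lambda u,v:((u+.5)*.4-.5+130,(v+.5)*.4-.5+50)
for z in (22,25,28):
    b=onbed('wrist',[f(280,250),f(275,490),f(350,250),f(348,490),f(320,228)],z,TH,T0,s)
    d1=b[1]-b[0];d2=b[3]-b[2];print(z,b.round(1).tolist(),np.degrees(np.arctan2(d1[1],d1[0])),np.degrees(np.arctan2(d2[1],d2[0])))
# block corners top z=22 and stops
b=onbed('wrist',[f(475,240),f(365,395)],22,TH,T0,s);print('block end',b)
print('bolt',onbed('wrist',[f(320,228)],30,TH,T0,s),'stops',onbed('wrist',[f(490,243),f(722,415)],8,TH,T0,s), 'disc',onbed('wrist',[f(337,279)],18,TH,T0,s))
```

```text
22 [[29.9, -135.6, 22.0], [74.1, -107.0, 22.0], [20.4, -123.0, 22.0], [65.4, -93.6, 22.0], [20.3, -131.3, 22.0]] 32.86614976805718 33.139183914405756
25 [[30.7, -135.5, 25.0], [74.2, -107.3, 25.0], [21.4, -123.1, 25.0], [65.7, -94.1, 25.0], [21.3, -131.2, 25.0]] 32.866149768057134 33.13918391440569
28 [[31.5, -135.3, 28.0], [74.3, -107.7, 28.0], [22.4, -123.1, 28.0], [65.9, -94.7, 28.0], [22.3, -131.1, 28.0]] 32.866149768057134 33.13918391440573
block end [[   0.41287019 -100.42398592   22.        ]
 [  45.76861274 -102.02269643   22.        ]]
bolt [[  22.97654765 -131.03413913   30.        ]] stops [[ -7.58342775 -94.78442561   8.        ]
 [ -7.87940104 -16.61252953   8.        ]] disc [[  26.50117404 -121.61305034   18.        ]]
```

Run:
```python
from h import *
s=r.get_state()
im=cv2.imread('pics/w28.png')
cv2.imwrite('pics/w28b.png',cv2.resize(im[220:480,350:750],(800,520),interpolation=cv2.INTER_CUBIC))
cv2.imwrite('pics/w26b.png',cv2.resize(cv2.imread('pics/w26.png')[110:220,230:480],(800,352),interpolation=cv2.INTER_CUBIC))
```

```text
(no output)
```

View pics/w28b.png

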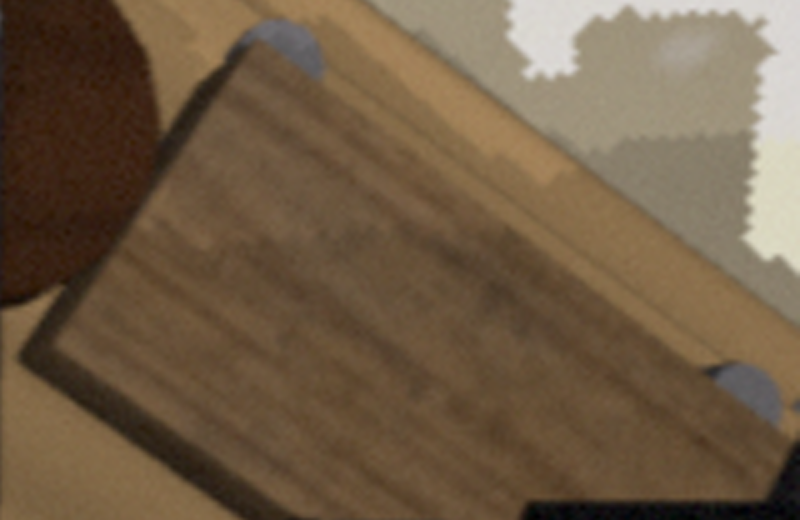

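View pics/w26b.png

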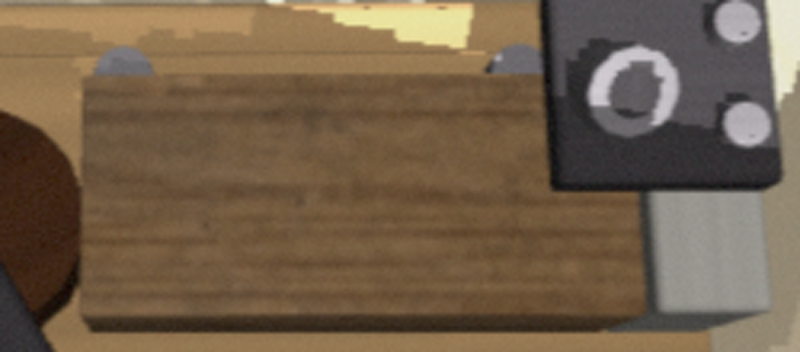

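Run:
```python
from h import *
s=r.get_state()
g=lambda u,v:(350+u/2,220+v/2)
f=lambda u,v:((u+.5)*.4-.5+130,(v+.5)*.4-.5+50)
m=lambda L,z:onbed('wrist',[f(*g(*p)) for p in L],z,TH,T0,s).round(1)
print('top corners', m([(250,45),(55,345),(785,428)],22).tolist())
print('uphill top edge', m([(55,345),(310,515)],22).tolist())
print('uphill bottom edge', m([(22,352),(240,515)],0).tolist())
```

```text
top corners [[0.9, -100.1, 22.0], [43.7, -100.0, 22.0], [-0.7, -17.3, 22.0]]
uphill top edge [[43.7, -100.0, 22.0], [43.0, -64.3, 22.0]]
uphill bottom edge [[42.3, -99.8, -0.0], [43.6, -64.7, -0.0]]
```

>>> servo_tool:
  steps:
    - [4.4, 0, -1.6, 0, 0]
    - [4.4, 0, 0, 0, 0]

```text
time_s: 33.85
tcp_pos: [0.5223, -0.2783, 0.0879]
eef_rot: [179.9, -0.0, -137.5]
contact_force: [-0.1, 0.0, -1.0]
gripper_width: 0.0446
```

Run:
```python
from h import *
s=stt();b=w2b(s['tcp_pos'],TH,T0);print(b)
im=r.capture('wrist');cv2.imwrite('pics/w29.png',cv2.resize(im[50:290,130:430,::-1],(750,600),interpolation=cv2.INTER_CUBIC))
```

```text
33.85 [ 0.5223 -0.2783  0.0879] [ 1.7991e+02 -2.0000e-02 -1.3751e+02] [-0.1  0.  -1. ] 0.0446
[[ 69.44743327 -91.74536905  29.2624984 ]]
```

View pics/w29.png

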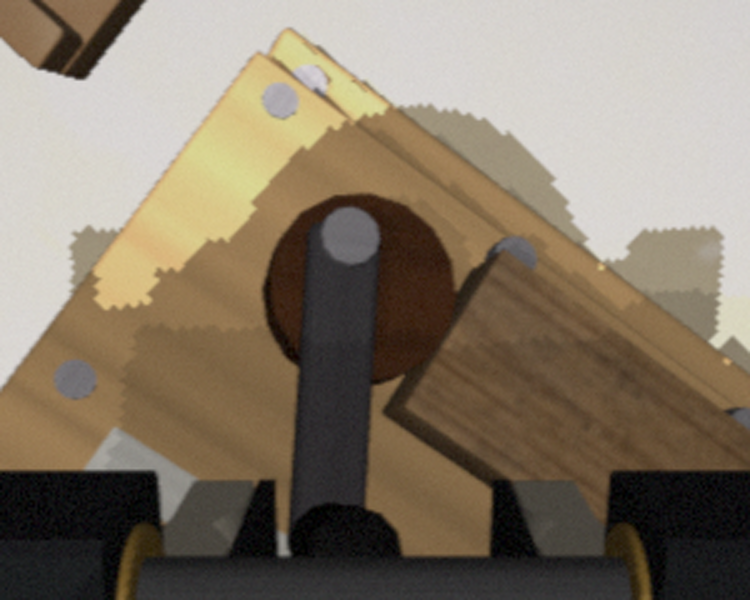

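Run:
```python
from h import *
s=r.get_state()
f=lambda u,v:((u+.5)*.4-.5+130,(v+.5)*.4-.5+50)
b=onbed('wrist',[f(308,250),f(293,490),f(378,250),f(366,490),f(350,236)],25,TH,T0,s)
for i in (0,2): d=b[i+1]-b[i];print(np.degrees(np.arctan2(d[1],d[0])))
print(b[4],onbed('wrist',[f(500,252),f(402,408)],22,TH,T0,s),'disc',onbed('wrist',[f(359,289)],18,TH,T0,s),onbed('wrist',[f(511,255)],8,TH,T0,s))
```

```text
29.945826460620374
30.135564638715785
[  20.73766803 -130.34729797   25.        ] [[  1.34543885 -99.77176517  22.        ]
 [ 45.0417695  -99.65501568  22.        ]] disc [[  27.18487493 -121.85477962   18.        ]] [[ -6.31189562 -94.2773772    8.        ]]
```

Run:
```python
from h import *
im=cv2.imread('pics/w22.png');cv2.imwrite('pics/w22z.png',cv2.resize(im[140:260,250:410],(800,600),interpolation=cv2.INTER_CUBIC))
```

```text
(no output)
```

View pics/w22z.png

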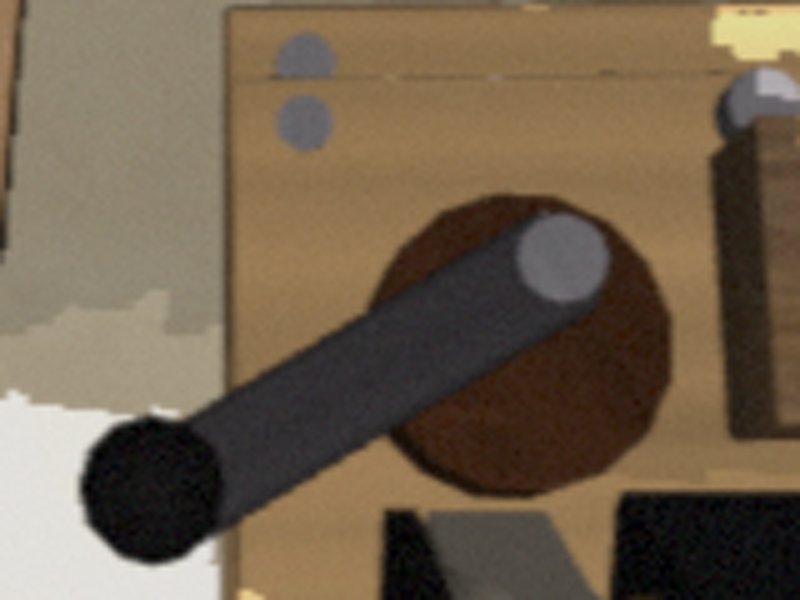

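Run:
```python
from h import *
# state at w22: time 28.48
s={'tcp_pos':np.array([.5127,-.3725,.1311]),'eef_rot':np.array([179.91,-.18,-173.55])}
f=lambda u,v:((u+.5)/5-.5+250,(v+.5)/5-.5+140)
print('disc edge',onbed('wrist',[f(672,345),f(368,345)],18,TH,T0,s))
print('block bottom end',onbed('wrist',[f(714,165),f(722,300),f(730,430)],0,TH,T0,s))
print('block top end',onbed('wrist',[f(760,120),f(778,425)],22,TH,T0,s))
print('stop',onbed('wrist',[f(765,105)],8,TH,T0,s),'bolt',onbed('wrist',[f(563,258)],30,TH,T0,s))
```

```text
disc edge [[  33.23398539 -112.12824288   18.        ]
 [  32.9116095  -155.52958412   18.        ]]
block bottom end [[ 1.78075464e+00 -9.83010197e+01 -2.55871713e-14]
 [ 2.33247674e+01 -9.84220758e+01  1.73472348e-14]
 [ 4.35076972e+01 -9.84903226e+01  4.16333634e-14]]
block top end [[  1.22982071 -98.80471418  22.        ]
 [ 45.27211029 -99.28108794  22.        ]]
stop [[ -5.4091557  -92.65915605   8.        ]] bolt [[  23.02542615 -130.02498513   30.        ]]
```

>>> servo_tool:
  steps:
    - [4.4, 0, 0.8, 0, 0]
    - [4.4, 0, 0.5, 0.1, 0]
    - [4.4, 0, 0.5, 0.1, 0]
    - [4.4, 0, 0.5, 0.1, 0]
    - [4.4, 0, 0, 0, 0]
  squeeze: 60

```text
time_s: 34.52
tcp_pos: [0.5135, -0.2639, 0.0877]
eef_rot: [-179.3, 0.3, -137.3]
contact_force: [15.7, -15.5, -7.5]
gripper_width: 0.0441
```

>>> servo_tool:
  steps:
    - [4.4, 0, 0.3, 0.1, 0]
    - [4.4, 0, 0, 0, 0]

```text
time_s: 34.78
tcp_pos: [0.5132, -0.2632, 0.0876]
eef_rot: [-179.0, 0.3, -137.2]
contact_force: [19.7, -29.6, -11.7]
gripper_width: 0.0443
```

Run:
```python
from h import *
s=stt();b=w2b(s['tcp_pos'],TH,T0);print(b)
im=r.capture('wrist');cv2.imwrite('pics/w30.png',cv2.resize(im[50:290,130:430,::-1],(750,600),interpolation=cv2.INTER_CUBIC))
```

```text
34.77 [ 0.5132 -0.2632  0.0876] [-179.05    0.35 -137.23] [ 19.7 -29.6 -11.7] 0.0443
[[ 62.7565361  -75.70259201  32.04435597]]
```

View pics/w30.png

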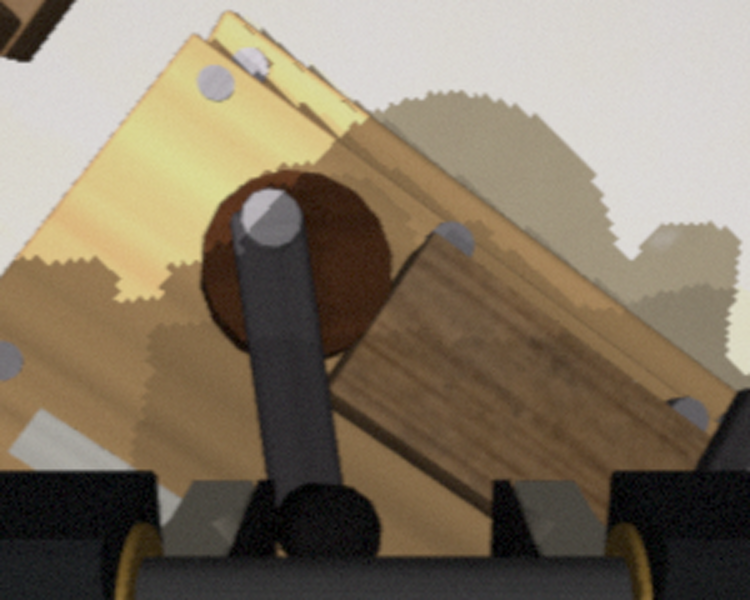

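Run:
```python
from h import *
s=r.get_state()
f=lambda u,v:((u+.5)*.4-.5+130,(v+.5)*.4-.5+50)
b=onbed('wrist',[f(236,240),f(269,480),f(304,240),f(339,480)],25,TH,T0,s)
for i in (0,2): d=b[i+1]-b[i];print(np.degrees(np.arctan2(d[1],d[0])))
```

```text
42.07952356222417
42.32013477645608
```

>>> servo_tool:
  steps:
    - [4.4, 0, -0.9, 0, 0]
    - [4.4, 0, -0.9, 0, 0]
    - [4.4, 0, 0, 0, 0]

```text
time_s: 35.2
tcp_pos: [0.5164, -0.2719, 0.0839]
eef_rot: [179.9, -0.0, -137.4]
contact_force: [0.0, -0.1, -0.4]
gripper_width: 0.0442
```

Run:
```python
from h import *
s=stt()
im=r.capture('wrist');cv2.imwrite('pics/w31.png',cv2.resize(im[50:290,130:430,::-1],(750,600),interpolation=cv2.INTER_CUBIC))
```

```text
35.2 [ 0.5164 -0.2719  0.0839] [ 1.7991e+02 -4.0000e-02 -1.3741e+02] [ 0.  -0.1 -0.4] 0.0442
```

View pics/w31.png

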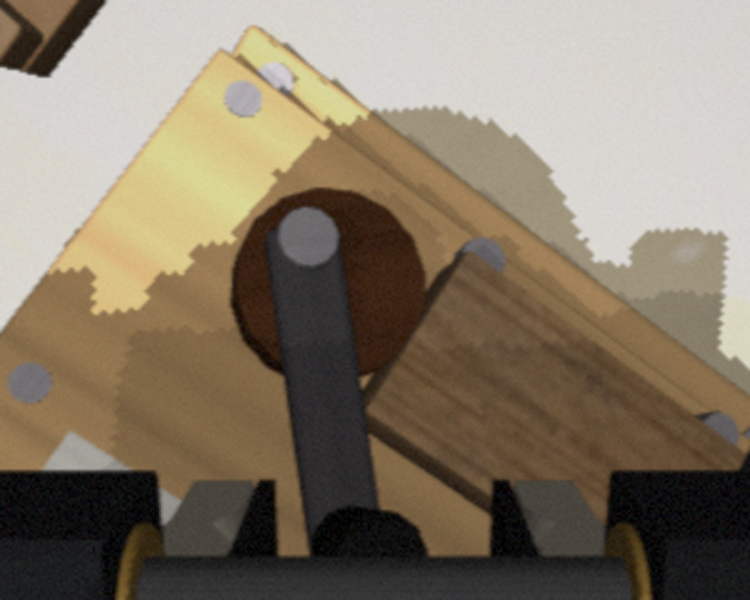

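>>> servo_tool:
  steps:
    - [4.4, 0, -0.2, -2, 0]
    - [4.4, 0, 0, -4, 0]
    - [4.4, 0, 0, -5, 0]
    - [4.4, 0, 0, -5, 0]
    - [4.4, 0, 0, 0, 0]

```text
time_s: 35.88
tcp_pos: [0.52, -0.2739, 0.2489]
eef_rot: [-179.6, 0.2, -137.4]
contact_force: [1.0, 0.4, -2.0]
gripper_width: 0.0438
```

Run:
```python
from h import *
import pickle
s=stt();pickle.dump(s,open('w32.pkl','wb'))
im=r.capture('wrist');cv2.imwrite('pics/w32.png',im[:,:,::-1])
rows([.47,.10,.26],None,4.4,s)
```

```text
35.88 [ 0.52   -0.2739  0.2489] [-179.65    0.22 -137.36] [ 1.   0.4 -2. ] 0.0438
7 [[4.4, np.float64(-3.09), np.float64(4.41), np.float64(-0.16), 0.0], [4.4, np.float64(-3.09), np.float64(4.41), np.float64(-0.16), 0.0], [4.4, np.float64(-3.09), np.float64(4.41), np.float64(-0.16), 0.0], [4.4, np.float64(-3.09), np.float64(4.41), np.float64(-0.16), 0.0], [4.4, np.float64(-3.09), np.float64(4.41), np.float64(-0.16), 0.0], [4.4, np.float64(-3.09), np.float64(4.41), np.float64(-0.16), 0.0], [4.4, np.float64(-3.09), np.float64(4.41), np.float64(-0.16), 0.0]]
```

View pics/w32.png

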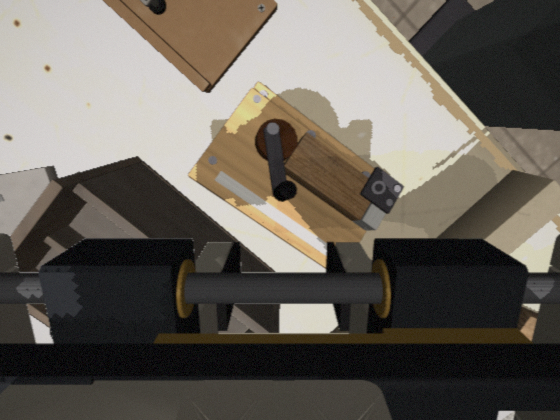

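>>> servo_tool:
  steps:
    - [4.4, -3.1, 4.4, 0, 0]
    - [4.4, -3.1, 4.4, 0, 0]
    - [4.4, -3.1, 4.4, 0, 0]
    - [4.4, -3.1, 4.4, 0, 0]
    - [4.4, -3.1, 4.4, 0, 0]
    - [4.4, -3.1, 4.4, 0, 0]
    - [4.4, 0, 0, 0, 0]

```text
time_s: 36.8
tcp_pos: [0.4752, 0.0493, 0.2432]
eef_rot: [179.9, -0.1, -137.1]
contact_force: [-1.1, 0.2, -0.1]
gripper_width: 0.0444
```

Run:
```python
from h import *
s=stt()
im=r.capture('top');cv2.imwrite('pics/t33.png',im[:,:,::-1]);cv2.imwrite('pics/t33z.png',cv2.resize(im[200:280,335:435,::-1],(750,600),interpolation=cv2.INTER_CUBIC))
im=r.capture('scene');cv2.imwrite('pics/s33.png',im[:,:,::-1]);cv2.imwrite('pics/s33z.png',cv2.resize(im[95:175,200:300,::-1],(750,600),interpolation=cv2.INTER_CUBIC))
# lever angle from w32
import pickle
w=pickle.load(open('w32.pkl','rb'))
b=onbed('wrist',[[272,129]],30,TH,T0,w);k=onbed('wrist',[[285,190]],55,TH,T0,w);print(b,k,np.degrees(np.arctan2(k[0,1]-b[0,1],k[0,0]-b[0,0])))
```

```text
36.8 [0.4752 0.0493 0.2432] [ 1.7993e+02 -1.0000e-01 -1.3713e+02] [-1.1  0.2 -0.1] 0.0444
[[  23.84403718 -130.98447304   30.        ]] [[ 73.82358294 -89.88709325  55.        ]] 39.429913310071356
```

View pics/t33z.png

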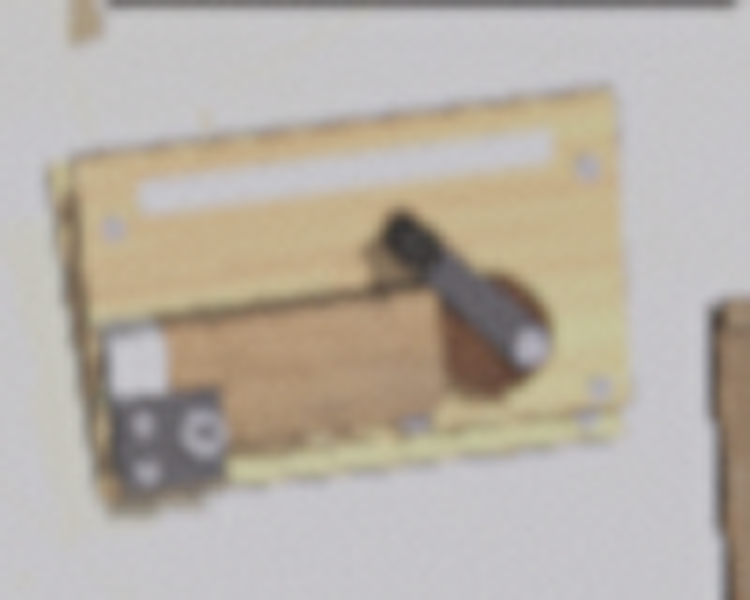

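View pics/s33z.png

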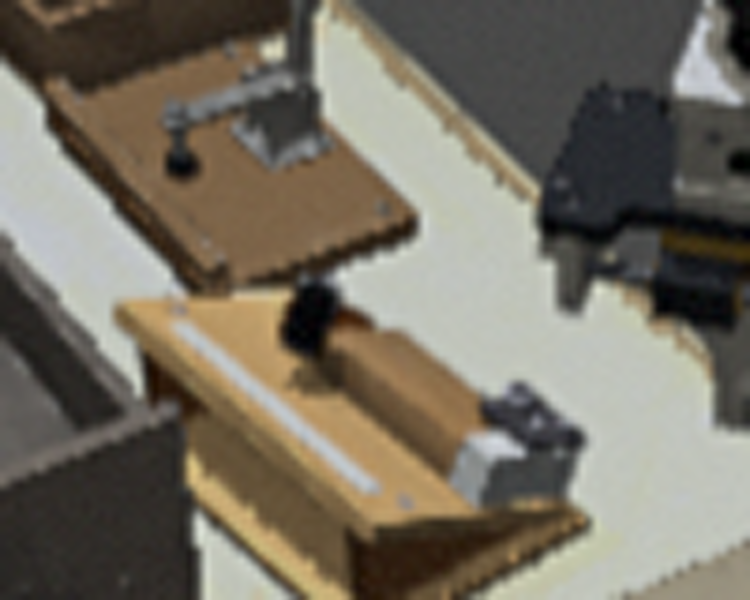

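View pics/s33.png

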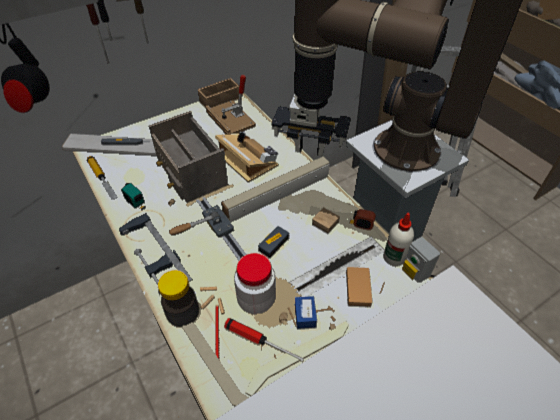

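```bash
python3 - <<'E'
from h import *
s={'tcp_pos':np.array([.5164,-.2719,.0839]),'eef_rot':np.array([179.91,-.04,-137.41])}
f=lambda u,v:((u+.5)*.4-.5+130,(v+.5)*.4-.5+50)
im=cv2.imread('pics/w31.png');g=cv2.cvtColor(im,cv2.COLOR_BGR2GRAY).astype(int);hsv=cv2.cvtColor(im,cv2.COLOR_BGR2HSV)
def ang(name,s):
    im=cv2.imread(name);b,g,r_=[im[:,:,i].astype(int) for i in range(3)]
    L=[];Rr=[]
    for v in range(390,485,5):
        m=(np.abs(r_[v]-b[v])<14)&(r_[v]<95)&(r_[v]>25)
        idx=np.where(m[200:420])[0]+200
        # longest run
        runs=np.split(idx,np.where(np.diff(idx)>2)[0]+1);q=max(runs,key=len);L.append((q[0],v));Rr.append((q[-1],v))
    out=[]
    for E in (L,Rr):
        E=np.array(E,float);p=np.polyfit(E[:,1],E[:,0],1);res=np.abs(np.polyval(p,E[:,1])-E[:,0]);k=res<3;p=np.polyfit(E[k,1],E[k,0],1)
        B=onbed('wrist',[f(np.polyval(p,260),260),f(np.polyval(p,485),485)],25,TH,T0,s);d=B[1]-B[0];out.append(round(np.degrees(np.arctan2(d[1],d[0])),1))
    print(name,out)
ang('pics/w31.png',s)
ang('pics/w30.png',{'tcp_pos':np.array([.5132,-.2632,.0876]),'eef_rot':np.array([-179.05,.35,-137.23])})
ang('pics/w29.png',{'tcp_pos':np.array([.5223,-.2783,.0879]),'eef_rot':np.array([179.91,-.02,-137.51])})
# w32 by lever edges
E
python3 - <<'E'
import cv2
t=cv2.imread('pics/w32.png');cv2.imwrite('pics/w32z.png',cv2.resize(t[80:240,180:420],(800,533),interpolation=cv2.INTER_CUBIC))
a=cv2.imread('pics/top0.png');b=cv2.imread('pics/t33.png')
cv2.imwrite('pics/cmp.png',cv2.resize(cv2.vconcat([a[130:310,130:300],b[130:310,130:300]]),(567,600*2//2)))
E
```

```text
pics/w31.png [np.float64(41.5), np.float64(40.2)]
pics/w30.png [np.float64(42.5), np.float64(41.2)]
pics/w29.png [np.float64(29.9), np.float64(29.8)]
```

View pics/w32z.png

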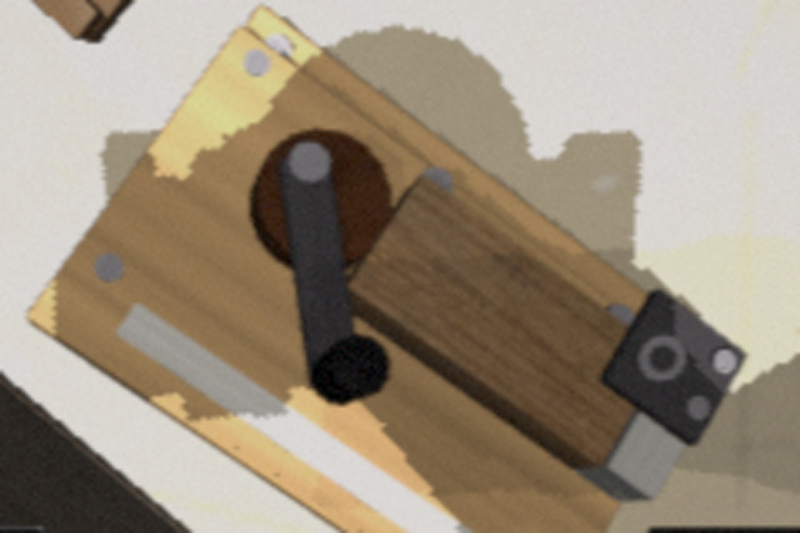

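View pics/cmp.png

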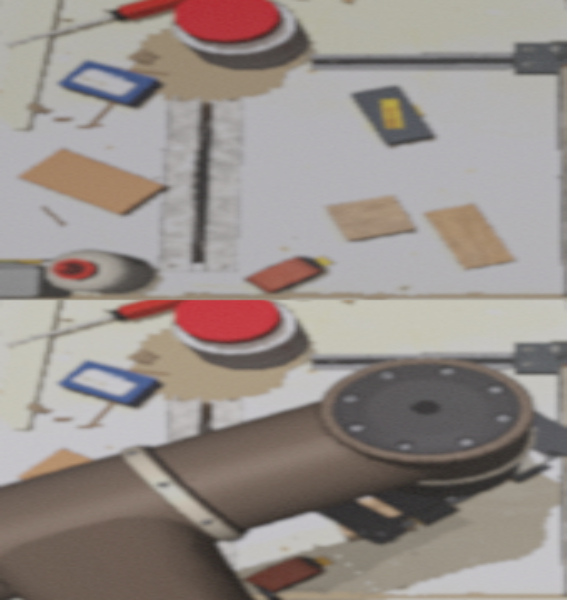

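Run:
```python
from h import *
a=cv2.imread('pics/scene0.png');b=cv2.imread('pics/s33.png')
for n,(x0,y0,x1,y1) in dict(beech=(308,203,345,235),box=(255,225,292,255),sand=(345,262,375,310),jar=(232,250,280,315)).items():
    T=a[y0:y1,x0:x1];m=cv2.matchTemplate(b[y0-8:y1+8,x0-8:x1+8],T,cv2.TM_CCOEFF_NORMED);_,v,_,l=cv2.minMaxLoc(m);print(n,round(v,3),l[0]-8,l[1]-8)
```

```text
beech 0.697 0 0
box 0.999 0 0
sand 0.999 0 0
jar 0.999 0 0
```

Bystanders are unmoved (shift 0,0), the block is home and the lever is at its end. I'm handing the job in.

Run:
```python
from h import *
stt();print(r.close_job())
```

```text
36.9 [0.4756 0.047  0.2434] [ 1.7995e+02 -1.1000e-01 -1.3728e+02] [ 0.4 -1.3  0.1] 0.0442
the job is handed in; nothing more can be done
None
```

The pine block is loaded against both low stops and the end stop, and the cam lever is locked at its end. I handed the job in at 36.9 s with the gripper clear of everything.

**What I did**
- I opened the lever to its stop.
- The tool can only point straight down, so I set the block's upper edge on the bed and opened the fingers in small steps. The block tipped down until it lay flat, about 35 mm above the low stops and roughly 4 mm clear of the end stop.
- I pushed it down the slope under the drill guide until the force rose at the low stops. I then pushed its end until it stalled against the end stop at 19 N, and nudged it down once more.
- I swung the lever round to lock it.

**What the last checks showed**
- **Block:** the pictures show it flat and square, home within about 1–2 mm.
- **Lever:** by its edges it was at about 42° while I pushed and about 41° after release; the end is 42°. A rougher estimate from the knob in a higher picture gave 39°.
- **Other objects:** the sanding block, bit case and jar matched the first picture with no shift. The beech block also showed no shift, but its match was weak (0.70) because the arm's shadow lay over it.

**What went less well**
- The first two lever swings stalled near 33–34° with about 40–44 N total at the fingers. That is far more than the few newtons expected, and the lever sprang back to 30°. A third push, in line with the lever's arc, went through. I did not find out why it stalled.
- If the 40 N limit on the arm and gripper body also counts the fingers, those two swings went slightly over it.

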